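Rebuild a book-trolley wheel and clamp it in the press

ROBOT

A 6-joint arm with a two-finger parallel gripper is mounted at the origin on the work surface. World frame = base frame: x ahead of the robot, y to its left, z up, the work surface at z = 0. Lengths are in m, angles in degrees, forces in N, time in s.
With the tool pointing down it reaches from about 0.4 to 0.825 m from the base axis. Payload 7 kg.
Tool frame: the origin (TCP) lies on the centre line of the jaws, within the pads' length; the fingertips stand 11 mm ahead of it and the grasp point (between the pads) lies 8 mm behind it; z points along the fingers, y is the direction in which the jaws open and shut (so a half turn about z gives the same grasp; the last joint's range is limited). The gripper opens to 88 mm and grips with 3 to 60 N. Pads are 19 mm wide; open, the fingers measure 130 mm over their backs; the gripper's body (78 mm by 193 mm) begins 47 mm behind the grasp point.
Start: joints at [89.043, 20.546, 0.682, 0, -70.136, -16.507], TCP at [0.203, 0.644, 0.238] pointing down, gripper open.
Joint ranges: [-176.03, 176.03], [-82.01, 121.73], [-58.28, 71.71], [-173.87, 95.51], [-174.79, -0.11], [-173.66, 173.66]. Speed limits (degrees/s): [136.94, 136.94, 172.46, 180, 180, 180].

INTERFACE

Orientations are given as [roll, pitch, yaw] about the fixed x, y, z axes, in that order (R = Rz(yaw) Ry(pitch) Rx(roll)).
In Python, from plant import ctrl, cams, order gives the robot as it stands.
- The arm moves only by the tool jog_arm, never from a script. Its argument "motion" is a list of rows, each an object with "offset": the shift along the tool's x, y, z in mm, a list of three; "roll": the turn about the tool's z in rad; "hand": the finger opening in mm, from 0 to 87.6. A call has 1 to 20 rows; each row is the pose to reach, as a shift and turn from the pose commanded when the call began, along the tool's axes at that moment; what a row does not reach only later rows make up. A row lasts 1/12 s, in which the tool goes at most 41.7 mm and 7.16 degrees, less where a joint would pass 70% of its speed; a pose out of reach is approached as far as the arm can. A call with a gripper value outside its range is refused whole. The fingers move at their own pace and stop on an object; the grip force is fixed at half the most. Time passes only in rows, so rows that repeat a pose let the fingers close. It gives the time, the measured TCP pose, the force and the opening at its end, in the units of the state.
- ctrl.get_obs(): the state, without advancing time (a new reading comes with each control period).
- cams.snapshot(name): name is "scene" or "top" or "wrist"; returns a dict with "img" (400x640x3 uint8, red, green, blue), "K" (3x3 intrinsics, pixels), "cam_to_world" (4x4, takes a point from camera to world coordinates); the wrist camera has in their place "T_tool_cam" (4x4, takes a point from camera to tool coordinates, whose origin is the TCP and whose axes are the flange's). Camera axes: x right, y down, z forward; pixel columns grow to the right and rows downward; lengths in m; the calibration is good to about 2 mm. A picture is of the moment at which its call begins: read the wrist's pose just before it. There is no depth.
- order.close_job(): hands the job in, once; it reports no verdict.
The state is a dict: "clock": time; "joint_pos": joint angles; "qvel": joint speeds; "tau": joint torques, N m; "tool_pos": TCP position; "orientation": TCP orientation; "force": force on the tool from outside, world axes, zero at the start; "moment": the same for the moment, N m; "opening": finger opening in m.
Only numpy, scipy, OpenCV 4.12 (cv2) and the standard library are available. Lean on these libraries where they do the work, as an engineer would, in place of code of your own. Each camera call takes 0.05 s, during which the arm holds its last target. There are 200 camera calls.

TASK

Build up the book-trolley wheel on the press carriage's upright shaft: first the wheel with its hub boss up, then every spacer there is, then the washer, and last the hub cap, mouth down, each seated on the one below. Then slide the carriage along its rail until the shaft stands centred under the press's plunger, and push the plunger down by its pad until it rests on the cap and clamps the stack. Leave the tins, the lid and the screwdriver where they are.

Things in the scene. Friction and masses are not known exactly. Their poses are not given: they have to be found in the camera images.
- shaft_seat (a point): Centre of the shaft's foot on the top face of the aluminium carriage (where the wheel's underside must come to rest), 24 mm above the table. Axes: z up along the shaft, y along the rail towards the press, x square to the rail, away from the robot. The bright steel shaft stands here: 20 mm thick, 94 mm tall, its last 6 mm tapering to 12 mm. The carriage plate is 76 mm wide (x) and reaches 50 mm ahead (+y) and 160 mm behind (-y) the shaft.
- shaft_tip (a point): Top of the same shaft, 94 mm above shaft_seat.
- carriage_grip (a point): The carriage's black upright handle fin, 125 mm behind (-y of) the shaft: 12 mm thick along x, 50 mm long along y, from 24 to 79 mm above the table; this point is 60 mm above the table, at mid-fin. Pinch it across its thickness from above and pull or push along y to slide the carriage.
- carriage (a joint): Slide of the carriage along the rail, m, 0 (farthest from the press) to 0.185; it grows towards the press (+y of shaft_seat). Near 0.15 the shaft stands under the plunger; the end stop is 35 mm beyond. About 4 N of friction; it stays where it is left.
- plunger (a joint): Travel of the press's plunger, m: 0 is fully up, grows as it goes down, to 0.048. 4 to 8 N on the pad moves it, it has no spring and stays where it is left.
- plunger_tip (a point): Centre of the flat steel underside (30 mm wide) of the plunger, 170 mm above the table when fully up. It hangs from a 40 mm wide (along the rail) green arm, 178 to 198 mm above the table, that reaches over the rail from a green column standing 73 to 118 mm beyond the plunger's axis (+x of shaft_seat, away from the robot). Fixed but for its up-and-down travel.
- plunger_pad (a point): Centre of the top of the plunger's round black palm pad, 48 mm across, 92 mm above plunger_tip: push it straight down to lower the plunger.
- wheel_center (a point): Trolley wheel: black tyre disc 72 mm across and 22 mm thick, with a grey hub boss 40 mm across rising 20 mm above it (42 mm in all). Bore 26 mm. Starts with the boss up. Origin on the bore axis 21 mm above its underside; z along the bore, towards the boss.
- washer_center (a point): Washer: dark steel ring 62 mm across, 8 mm thick, bore 26 mm, lying flat. Origin at its centre, half-way up; z along its bore.
- cap_center (a point): Hub cap (the retainer): grey plastic cup standing mouth down, 44 mm across, 50 mm tall, its top closed; from below a bore 26 mm wide and 38 mm deep. Origin at its centre, half-way up; z towards the closed top.
- cap_top (a point): Centre of the cap's closed top face, 25 mm above cap_center.
- spacer1_center (a point): Spacer: bright aluminium ring 54 mm across, 8 mm thick, bore 26 mm, lying flat. Two to four such spacers, all alike, are there at a start; None if absent. Origin at its centre, half-way up; z along its bore.
- spacer2_center (a point): Spacer: bright aluminium ring 54 mm across, 8 mm thick, bore 26 mm, lying flat. Two to four such spacers, all alike, are there at a start; None if absent. Origin at its centre, half-way up; z along its bore.
- spacer3_center (a point): Spacer: bright aluminium ring 54 mm across, 8 mm thick, bore 26 mm, lying flat. Two to four such spacers, all alike, are there at a start; None if absent. Origin at its centre, half-way up; z along its bore.
- spacer4_center (a point): Spacer: bright aluminium ring 54 mm across, 8 mm thick, bore 26 mm, lying flat. Two to four such spacers, all alike, are there at a start; None if absent. Origin at its centre, half-way up; z along its bore.
- tin1: Bystander: upright food tin, 37 mm radius, 70 mm tall, with coiled card and a wooden stick standing 28 mm out of its top. Origin at the centre of its underside.
- tin2: Bystander: upright food tin, 50 mm radius, 80 mm tall, with coiled card and a wooden stick standing 28 mm out of its top. Origin at the centre of its underside.
- tin3: Bystander: upright food tin, 37 mm radius, 60 mm tall, with coiled card and a wooden stick standing 28 mm out of its top. Origin at the centre of its underside.
- tin4: Bystander: upright food tin, 42 mm radius, 50 mm tall, with coiled card and a wooden stick standing 28 mm out of its top. Origin at the centre of its underside.
- lid: Bystander: loose tin lid lying flat, 74 mm across, 4 mm thick. Origin at the centre of its underside.
- screwdriver: Bystander: screwdriver 200 mm long (along its x, handle to -x; origin mid-length), 26 mm thick, lying on the table between the parts and the robot.

How it is judged:
By the outcome, as a careful person would: the job done as asked, in the order asked, and still so for the second after the job is handed in, with the robot touching nothing.
Of spacer1, spacer2, spacer3, spacer4 only 2 to 4 are there at a start; the rules pass over those that are not, and their reading is None.
At some moment in a run one of wheel, spacer1, spacer2, spacer3, spacer4, washer, cap may be knocked a few centimetres aside while the robot is not near it.
It also fails if it takes over 210 s, if anything falls off the work surface, if the arm or the gripper's body presses on something with over 40 N, if the wrist force passes 120 N, or if a joint passes its speed limit or range.

## Working session

There is one attempt and no reset: what is moved stays moved. The work goes in short steps, Python scripts to look and compute and a tool call to move; the robot and the scene stay as the last step left them, time stands still between calls to the robot, and variables do not carry over. Pictures are saved under pics/ and viewed, about 12 in all and at most 16, crops included, and the job is handed in when it is done.

Besides the shell and the picture viewer there is one more tool, called after "Request:" as name(argument=value, ...) on one line, values as JSON. jog_arm: Moves the arm, as the interface text tells. Its arguments: {"type":"object","properties":{"motion":{"type":"array"}},"required":["motion"]}

```bash
mkdir -p pics; ls; cat > h.py <<'E'
import numpy as np, cv2
from plant import ctrl, cams, order
from scipy.spatial.transform import Rotation as R
def snap(n,f=None):
    o=ctrl.get_obs(); s=cams.snapshot(n)
    if n=="wrist":
        T=np.eye(4);T[:3,:3]=R.from_euler('xyz',o['orientation'],degrees=True).as_matrix();T[:3,3]=o['tool_pos']
        s['cam_to_world']=T@s['T_tool_cam']
    if f: cv2.imwrite(f'pics/{f}.png',s['img'][:,:,::-1]); np.savez(f'pics/{f}.npz',K=s['K'],T=s['cam_to_world'])
    return s
def px2w(f,u,v,z):
    d=np.load(f'pics/{f}.npz');K,T=d['K'],d['T']
    r=T[:3,:3]@np.linalg.inv(K)@[u,v,1];c=T[:3,3]
    return (c+r*(z-c[2])/r[2]).round(4)
def w2px(f,p):
    d=np.load(f'pics/{f}.npz');q=np.linalg.inv(d['T'])@np.r_[p,1];q=d['K']@q[:3];return (q[:2]/q[2]).round(1)
E
python3 - <<'E'
from h import *
o=ctrl.get_obs();print(o)
snap('top','top0');snap('scene','sc0')
for f in('top0','sc0'):print(np.load(f'pics/{f}.npz')['T'].round(3))
E
```

```text
pics
{'clock': 0.0, 'joint_pos': array([ 8.90443975e+01,  2.05904981e+01,  6.34424112e-01, -2.10635367e-02,
       -7.01375483e+01, -1.65047043e+01]), 'qvel': array([ 0.01476731,  0.04297431, -0.05933637, -0.00802493,  0.05971546,
       -0.03753017]), 'tau': array([ 1.92509484e-03, -5.82718456e+01,  2.93036610e+01,  6.99671879e+00,
        6.81074336e-03, -1.57251966e-04]), 'tool_pos': array([0.20243208, 0.64342707, 0.23663524]), 'orientation': array([ 1.79904609e+02, -7.61489869e-03, -1.74674733e+01]), 'force': array([-0.29056617, -0.32499482, -0.22445146]), 'moment': array([-0.01885884, -0.01531902, -0.07151764]), 'opening': 0.08750881604939081}
[[ 0.028 -0.99   0.141  0.296]
 [-1.    -0.029 -0.003 -0.048]
 [ 0.007 -0.141 -0.99   1.516]
 [ 0.     0.     0.     1.   ]]
[[ 0.731  0.438 -0.523  1.04 ]
 [ 0.682 -0.445  0.581 -0.642]
 [ 0.022 -0.781 -0.624  0.813]
 [ 0.     0.     0.     1.   ]]
```

View pics/top0.png

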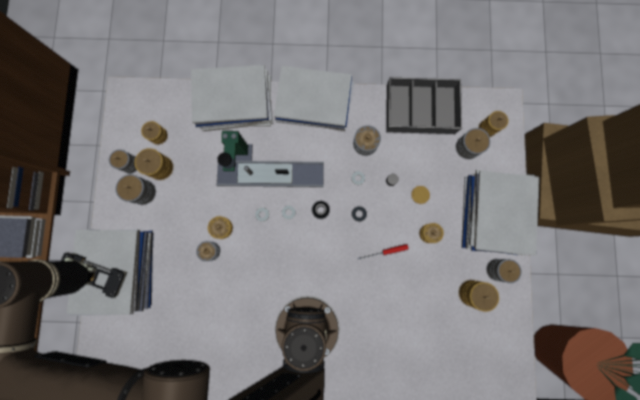

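View pics/sc0.png

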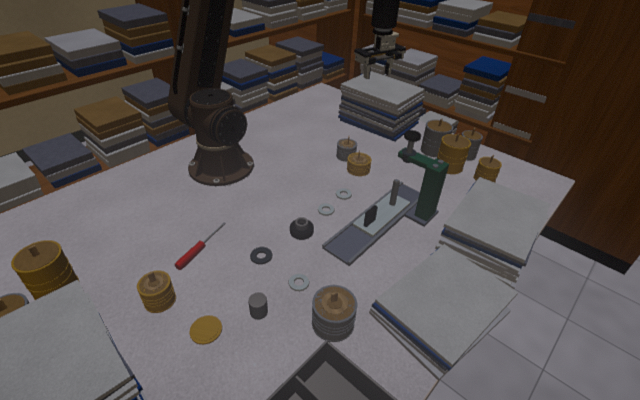

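The top view shows the wheel at (320,209), the washer at (359,213), three spacers at (262,214), (289,212) and (358,178), and the cap at (392,180). The carriage fin is at (282,171), the shaft near (248,170) and the pad near (225,158). I'll enlarge this area.

```bash
python3 - <<'E'
import cv2
i=cv2.imread('pics/top0.png')[125:260,200:410]
cv2.imwrite('pics/top0c.png',cv2.resize(i,(798,513),interpolation=cv2.INTER_CUBIC))
E
```

```text
(no output)
```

View pics/top0c.png

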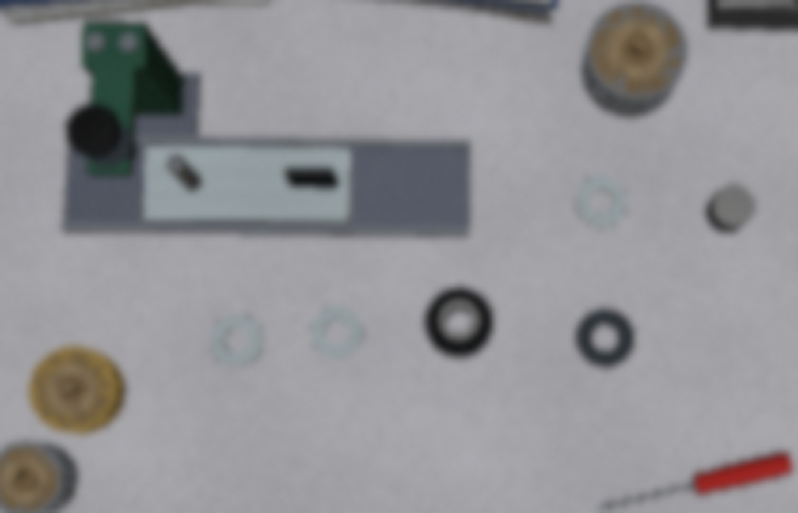

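The crop (3.8x) shows spacers at (238,339), (338,331) and (601,202), the wheel at (459,322), the washer at (605,338) and the cap top at (733,205). The shaft runs from base (193,183) to tip (176,160). The fin is at (312,177) and the pad at (95,132).

```bash
python3 - <<'E'
from h import *
for n,u,v,z in [('sA',238,339,.008),('sB',338,331,.008),('sC',601,202,.008),('wheel',459,322,.022),('washer',605,338,.008),('captop',733,205,.05),('tip',176,160,.118),('base',193,183,.024),('fin',312,177,.079),('pad',95,132,.262),
 ('plateL',143,148,.024),('plateR',351,148,.024),('plateBL',143,219,.024),('plateBR',351,219,.024),('screw blade',605,507,.005),('screwh',790,465,.02)]:
    print(n,px2w('top0',200+u/3.8,125+v/3.8,z))
E
```

```text
sA [0.4253 0.1827 0.008 ]
sB [0.4365 0.0812 0.008 ]
sC [ 0.5783 -0.1853  0.008 ]
wheel [ 0.4479 -0.0421  0.022 ]
washer [ 0.4373 -0.1917  0.008 ]
captop [ 0.5713 -0.3145  0.05  ]
tip [0.5867 0.2342 0.118 ]
base [0.5827 0.2344 0.024 ]
fin [0.5817 0.107  0.079 ]
pad [0.5793 0.2765 0.262 ]
plateL [0.6177 0.2877 0.024 ]
plateR [0.6241 0.0742 0.024 ]
plateBL [0.5438 0.2833 0.024 ]
plateBR [0.5501 0.0712 0.024 ]
screw blade [ 0.2668 -0.1946  0.005 ]
screwh [ 0.3139 -0.378   0.02  ]
```

Request:
jog_arm(motion=[{"offset": [0,0,-40],"roll": 0,"hand": 87},{"offset": [0,0,-80],"roll": 0,"hand": 87},{"offset": [30,27,-80],"roll": 0.1,"hand": 87},{"offset": [60,55,-80],"roll": 0.2,"hand": 87},{"offset": [90,82,-80],"roll": 0.3,"hand": 87},{"offset": [120,110,-80],"roll": 0.4,"hand": 87},{"offset": [150,137,-80],"roll": 0.5,"hand": 87},{"offset": [180,165,-80],"roll": 0.6,"hand": 87},{"offset": [210,192,-80],"roll": 0.7,"hand": 87},{"offset": [240,220,-80],"roll": 0.8,"hand": 87},{"offset": [270,247,-80],"roll": 0.9,"hand": 87},{"offset": [300,275,-80],"roll": 1.0,"hand": 87},{"offset": [330,300,-80],"roll": 1.1,"hand": 87},{"offset": [360,327,-80],"roll": 1.2,"hand": 87},{"offset": [390,355,-80],"roll": 1.266,"hand": 87},{"offset": [420,382,-80],"roll": 1.266,"hand": 87},{"offset": [450,410,-80],"roll": 1.266,"hand": 87},{"offset": [466,423,-80],"roll": 1.266,"hand": 87},{"offset": [466,423,-80],"roll": 1.266,"hand": 87},{"offset": [466,423,-80],"roll": 1.266,"hand": 87}])

```text
clock: 1.77
tool_pos: [0.5203, 0.0993, 0.3169]
orientation: [179.9, -0.0, -90.2]
force: [0.2, -0.2, 0.5]
opening: 0.0867
```

```bash
python3 - <<'E'
from h import *
snap('wrist','w0');d=np.load('pics/w0.npz');print(d['T'].round(3),d['K']);o=ctrl.get_obs();print(o['joint_pos'].round(1),o['tool_pos'],o['orientation'])
E
```

```text
[[-1.     0.003 -0.     0.52 ]
 [ 0.003  0.956  0.292  0.02 ]
 [ 0.001  0.292 -0.956  0.465]
 [ 0.     0.     0.     1.   ]] [[325.84569417   0.         323.05925049]
 [  0.         325.84569417 199.77439027]
 [  0.           0.           1.        ]]
[ 32.1   4.3 -10.   -0.  -75.7 -32.2] [0.51999465 0.10015477 0.31710252] [ 1.79950903e+02 -1.01798319e-02 -9.00841148e+01]
```

View pics/w0.png

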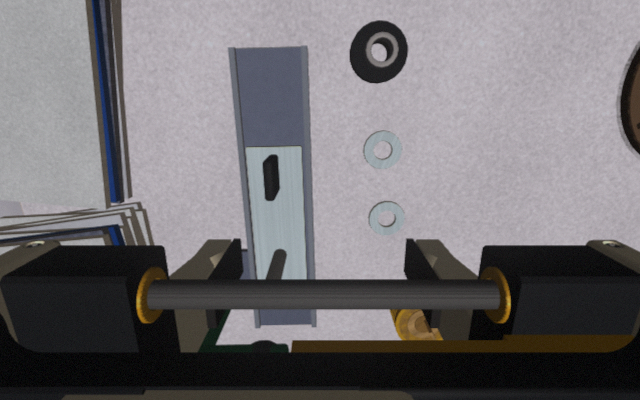

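The wrist view shows the fin around (271,177), the shaft tip around (281,252), the plate's back corners at (247,147) and (302,147), the wheel at (379,51), and spacers at (382,150) and (387,217).

```bash
python3 - <<'E'
from h import *
for n,u,v,z in [('plate1',247,147,.024),('plate2',302,147,.024),('rail1',233,47,.015),('rail2',306,47,.015),('rail1e',256,327,.015),('rail2e',314,327,.015),('finA',265,157,.079),('finB',264,193,.079),('finTop',266,175,.079),('tip',281,252,.118),('sB',382,150,.008),('sA',387,217,.008),('wheelbore',379.5,50,.042)]:
    print(n,px2w('w0',u,v,z))
i=cv2.imread('pics/w0.png')[130:300,225:415];cv2.imwrite('pics/w0c.png',cv2.resize(i,None,fx=3.5,fy=3.5,interpolation=cv2.INTER_CUBIC))
E
```

```text
plate1 [0.6224 0.0794 0.024 ]
plate2 [0.5483 0.0796 0.024 ]
rail1 [ 0.6332 -0.0451  0.015 ]
rail2 [ 0.5411 -0.0448  0.015 ]
rail1e [0.6306 0.3743 0.015 ]
rail2e [0.5356 0.3747 0.015 ]
finA [0.5891 0.0839 0.079 ]
finB [0.5927 0.1283 0.079 ]
finTop [0.589  0.1057 0.079 ]
tip [0.5695 0.1891 0.118 ]
sB [0.4374 0.0864 0.008 ]
sA [0.4249 0.1861 0.008 ]
wheelbore [ 0.4524 -0.0375  0.042 ]
```

View pics/w0c.png

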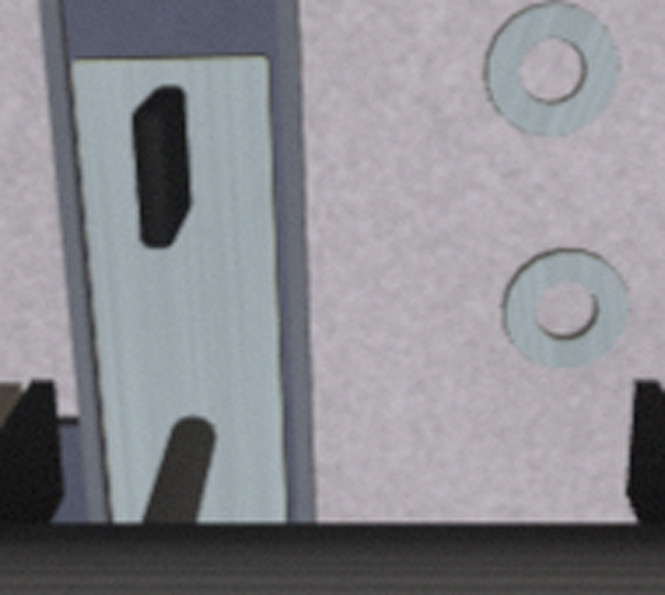

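```bash
python3 - <<'E'
from h import *
for n,u,v,z in [('plBL',247,146.5,.024),('plBR',301,146,.024),('pl2L',225+110/3.5,130+520/3.5,.024),('pl2R',225+285/3.5,130+520/3.5,.024),('finTop',268.7,181.5,.079),('base',281.5,255.5,.024),('sB',225+552/3.5,130+69/3.5,.008),('sA',225+567/3.5,130+309/3.5,.008)]:
    print(n,px2w('w0',u,v,z))
E
```

```text
plBL [0.6223 0.0787 0.024 ]
plBR [0.5496 0.0783 0.024 ]
pl2L [0.6222 0.2795 0.024 ]
pl2R [0.5459 0.2798 0.024 ]
finTop [0.5862 0.1138 0.079 ]
base [0.5824 0.2408 0.024 ]
sB [0.4364 0.086  0.008 ]
sA [0.4248 0.1882 0.008 ]
```

Request:
jog_arm(motion=[{"offset": [-6,-30,20],"roll": 0,"hand": 60},{"offset": [-14,-66,50],"roll": 0,"hand": 60},{"offset": [-14,-66,90],"roll": 0,"hand": 60},{"offset": [-14,-66,130],"roll": 0,"hand": 60},{"offset": [-14,-66,170],"roll": 0,"hand": 60},{"offset": [-14,-66,200],"roll": 0,"hand": 60},{"offset": [-14,-66,230],"roll": 0,"hand": 60},{"offset": [-14,-66,250],"roll": 0,"hand": 60},{"offset": [-14,-66,265],"roll": 0,"hand": 60},{"offset": [-14,-66,265],"roll": 0,"hand": 60},{"offset": [-14,-66,265],"roll": 0,"hand": 0},{"offset": [-14,-66,265],"roll": 0,"hand": 0},{"offset": [-14,-66,265],"roll": 0,"hand": 0},{"offset": [-14,-66,265],"roll": 0,"hand": 0},{"offset": [-14,-66,265],"roll": 0,"hand": 0},{"offset": [-14,-66,265],"roll": 0,"hand": 0},{"offset": [-14,-66,265],"roll": 0,"hand": 0}])

```text
clock: 3.23
tool_pos: [0.5863, 0.1145, 0.0531]
orientation: [-180.0, 0.0, -90.0]
force: [0.1, 0.6, -0.2]
opening: 0.0187
```

Request:
jog_arm(motion=[{"offset": [0,0,0],"roll": 0,"hand": 0},{"offset": [0,0,0],"roll": 0,"hand": 0},{"offset": [0,0,0],"roll": 0,"hand": 0},{"offset": [0,0,0],"roll": 0,"hand": 0},{"offset": [4,0,0],"roll": 0,"hand": 0},{"offset": [11,0,0],"roll": 0,"hand": 0},{"offset": [19,0,0],"roll": 0,"hand": 0},{"offset": [27,0,0],"roll": 0,"hand": 0},{"offset": [35,0,0],"roll": 0,"hand": 0},{"offset": [43,0,0],"roll": 0,"hand": 0},{"offset": [51,0,0],"roll": 0,"hand": 0},{"offset": [59,0,0],"roll": 0,"hand": 0},{"offset": [67,0,0],"roll": 0,"hand": 0},{"offset": [75,0,0],"roll": 0,"hand": 0},{"offset": [83,0,0],"roll": 0,"hand": 0},{"offset": [90,0,0],"roll": 0,"hand": 0},{"offset": [96,0,0],"roll": 0,"hand": 0},{"offset": [100,0,0],"roll": 0,"hand": 0},{"offset": [100,0,0],"roll": 0,"hand": 0},{"offset": [100,0,0],"roll": 0,"hand": 0}])

```text
clock: 4.9
tool_pos: [0.589, 0.0151, 0.0529]
orientation: [-179.7, 0.1, -90.0]
force: [11.5, -1.5, -6.7]
opening: 0.0117
```

Request:
jog_arm(motion=[{"offset": [0,0,0],"roll": 0,"hand": 60},{"offset": [0,0,0],"roll": 0,"hand": 60},{"offset": [0,0,0],"roll": 0,"hand": 80},{"offset": [0,0,0],"roll": 0,"hand": 80},{"offset": [0,0,-20],"roll": 0,"hand": 80},{"offset": [0,0,-50],"roll": 0,"hand": 80},{"offset": [0,0,-85],"roll": 0,"hand": 80},{"offset": [0,20,-120],"roll": 0,"hand": 80},{"offset": [-10,40,-155],"roll": 0,"hand": 80},{"offset": [-20,59,-190],"roll": 0,"hand": 80},{"offset": [-35,59,-225],"roll": 0,"hand": 80},{"offset": [-35,59,-255],"roll": 0,"hand": 80},{"offset": [-35,59,-277],"roll": 0,"hand": 80},{"offset": [-35,59,-277],"roll": 0,"hand": 80},{"offset": [-35,59,-277],"roll": 0,"hand": 80}])

```text
clock: 6.15
tool_pos: [0.527, 0.0498, 0.3307]
orientation: [-179.9, 0.1, -90.0]
force: [-0.1, -0.5, -0.9]
opening: 0.0801
```

```bash
python3 - <<'E'
from h import *
s=snap('wrist','w1')
i=cv2.imread('pics/w1.png')[20:270,200:480];cv2.imwrite('pics/w1c.png',cv2.resize(i,None,fx=2.4,fy=2.4,interpolation=cv2.INTER_CUBIC))
E
```

```text
(no output)
```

View pics/w1c.png

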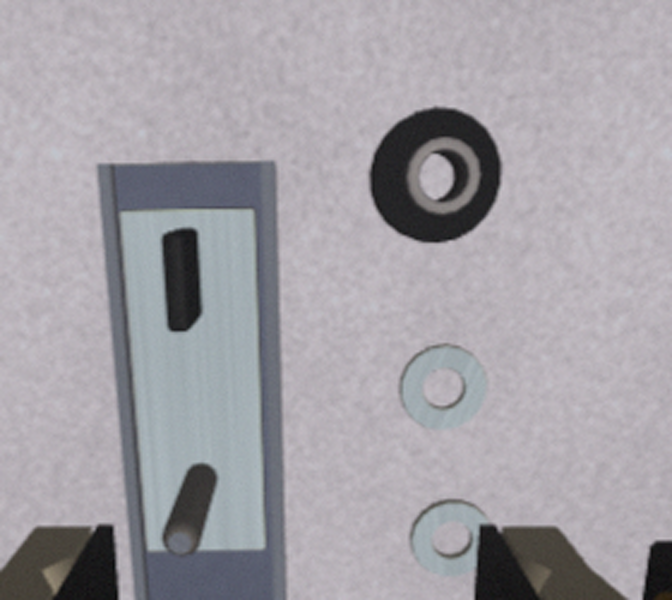

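```bash
python3 - <<'E'
from h import *
for n,u,v,z in [('tip',180,540,.118),('base',202,475,.024),('wheel',444,176,.042),('sB',444,387,.008),('sA',452,537,.008),('p1',119,209,.024),('p2',255,208,.024),('p3',146,551,.024),('p4',266,550,.024)]:
    print(n,px2w('w1',200+u/2.4,20+v/2.4,z))
E
```

```text
tip [0.5856 0.1377 0.118 ]
base [0.5854 0.1376 0.024 ]
wheel [ 0.4488 -0.0379  0.042 ]
sB [0.4358 0.0855 0.008 ]
sA [0.4249 0.1867 0.008 ]
p1 [ 0.6263 -0.0207  0.024 ]
p2 [ 0.5502 -0.0212  0.024 ]
p3 [0.6229 0.1892 0.024 ]
p4 [0.5463 0.1885 0.024 ]
```

Request:
jog_arm(motion=[{"offset": [25,25,25],"roll": 0,"hand": 70},{"offset": [50,50,55],"roll": 0,"hand": 70},{"offset": [88,78,85],"roll": 0,"hand": 70},{"offset": [88,78,120],"roll": 0,"hand": 70},{"offset": [88,78,155],"roll": 0,"hand": 70},{"offset": [88,78,190],"roll": 0,"hand": 70},{"offset": [88,78,225],"roll": 0,"hand": 70},{"offset": [88,78,255],"roll": 0,"hand": 70},{"offset": [88,78,280],"roll": 0,"hand": 70},{"offset": [88,78,294],"roll": 0,"hand": 70},{"offset": [88,78,294],"roll": 0,"hand": 50},{"offset": [88,78,294],"roll": 0,"hand": 20},{"offset": [88,78,294],"roll": 0,"hand": 20},{"offset": [88,78,294],"roll": 0,"hand": 20},{"offset": [88,78,294],"roll": 0,"hand": 20},{"offset": [88,78,294],"roll": 0,"hand": 20},{"offset": [88,78,294],"roll": 0,"hand": 20},{"offset": [88,78,294],"roll": 0,"hand": 20}])

```text
clock: 7.7
tool_pos: [0.4492, -0.0384, 0.0356]
orientation: [-180.0, 0.0, -90.0]
force: [0.2, -0.6, -1.4]
opening: 0.0558
```

Request:
jog_arm(motion=[{"offset": [0,0,0],"roll": 0,"hand": 20},{"offset": [0,0,0],"roll": 0,"hand": 20},{"offset": [0,0,0],"roll": 0,"hand": 20}])

```text
clock: 7.95
tool_pos: [0.4492, -0.0385, 0.0356]
orientation: [-180.0, 0.0, -90.0]
force: [0.6, -0.3, -1.5]
opening: 0.0557
```

```bash
python3 - <<'E'
from h import *
s=snap('wrist','w2');print(ctrl.get_obs()['opening'])
E
```

```text
0.055760520766859625
```

View pics/w2.png

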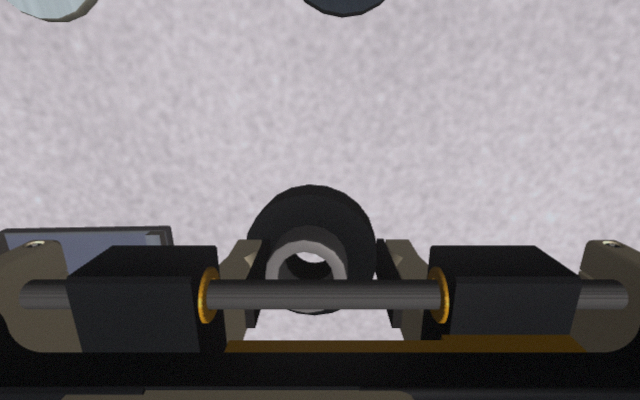

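```bash
python3 - <<'E'
from h import *
for n,u,v,z in [('bossL',265,268,.042),('bossR',347,268,.042),('bosstopback',306,239,.042),('bore back',311,248,.042),('tyreL',246,243,.022),('tyreR',377,243,.022),('tyretop',311,185,.022)]: print(n,px2w('w2',u,v,z))
print(w2px('w2',[.449,-.038,.042]),w2px('w2',[.4212,-.038,.036]),w2px('w2',[.477,-.038,.036]))
E
```

```text
bossL [ 0.4773 -0.0405  0.042 ]
bossR [ 0.4376 -0.0405  0.042 ]
bosstopback [ 0.4573 -0.0558  0.042 ]
bore back [ 0.4549 -0.0511  0.042 ]
tyreL [ 0.4908 -0.0446  0.022 ]
tyreR [ 0.4201 -0.0446  0.022 ]
tyretop [ 0.4554 -0.0768  0.022 ]
[323.5 272.6] [378.6 266.6] [268.  266.6]
```

Request:
jog_arm(motion=[{"offset": [0,0,0],"roll": 0,"hand": 66},{"offset": [0,0,0],"roll": 0,"hand": 66},{"offset": [0,0,0],"roll": 0,"hand": 66},{"offset": [0,-8,0],"roll": 0,"hand": 66},{"offset": [0,-8,0],"roll": 0,"hand": 66},{"offset": [0,-8,0],"roll": 0,"hand": 20},{"offset": [0,-8,0],"roll": 0,"hand": 20},{"offset": [0,-8,0],"roll": 0,"hand": 20},{"offset": [0,-8,0],"roll": 0,"hand": 20},{"offset": [0,-8,0],"roll": 0,"hand": 20},{"offset": [0,-8,0],"roll": 0,"hand": 20},{"offset": [0,-8,0],"roll": 0,"hand": 20},{"offset": [0,-8,0],"roll": 0,"hand": 20},{"offset": [0,-8,0],"roll": 0,"hand": 20},{"offset": [0,-8,0],"roll": 0,"hand": 20}])

```text
clock: 9.25
tool_pos: [0.4569, -0.0385, 0.0355]
orientation: [180.0, -0.0, -90.0]
force: [-0.5, -0.3, 0.9]
opening: 0.0394
```

Request:
jog_arm(motion=[{"offset": [0,0,-20],"roll": 0,"hand": 20},{"offset": [0,0,-55],"roll": 0,"hand": 20},{"offset": [0,0,-95],"roll": 0,"hand": 20},{"offset": [-20,-15,-130],"roll": 0,"hand": 20},{"offset": [-45,-33,-155],"roll": 0,"hand": 20},{"offset": [-72,-53,-155],"roll": 0,"hand": 20},{"offset": [-100,-73,-155],"roll": 0,"hand": 20},{"offset": [-128,-93,-155],"roll": 0,"hand": 20},{"offset": [-152,-111,-155],"roll": 0,"hand": 20},{"offset": [-170,-124,-155],"roll": 0,"hand": 20},{"offset": [-176,-128.5,-155],"roll": 0,"hand": 20},{"offset": [-176,-128.5,-155],"roll": 0,"hand": 20},{"offset": [-176,-128.5,-155],"roll": 0,"hand": 20},{"offset": [-176,-128.5,-155],"roll": 0,"hand": 20}])

```text
clock: 10.42
tool_pos: [0.585, 0.1368, 0.1903]
orientation: [180.0, -0.0, -90.0]
force: [-0.2, 0.2, -0.7]
opening: 0.039
```

```bash
python3 - <<'E'
from h import *
s=snap('wrist','w3');print(ctrl.get_obs()['opening'])
i=cv2.imread('pics/w3.png')[120:330,200:450];cv2.imwrite('pics/w3c.png',cv2.resize(i,None,fx=2.4,fy=2.4,interpolation=cv2.INTER_CUBIC))
E
```

```text
0.039262638286627065
```

View pics/w3c.png

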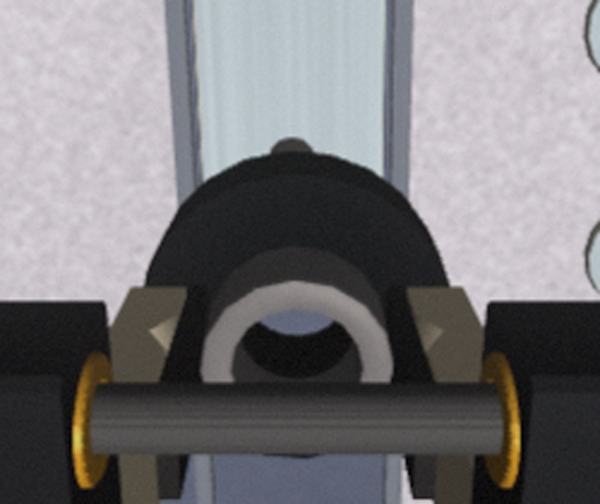

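```bash
python3 - <<'E'
from h import *
zu=.1903-.0355
print(px2w('w3',323.7,237.5,zu+.042)+[0,.02,0], px2w('w3',323.7,120+308/2.4,zu+.042)+[0,.013,0])
print(px2w('w3',323.7,120+152/2.4,zu)+[0,.036,0],px2w('w3',323.7,120+172/2.4,zu+.022)+[0,.036,0])
print(px2w('w3',321.7,120+138/2.4,.024)+[0,.01,0])
E
```

```text
[0.5847 0.1387 0.1968] [0.5847 0.1372 0.1968]
[0.5846 0.139  0.1548] [0.5846 0.1379 0.1768]
[0.5862 0.1399 0.024 ]
```

Request:
jog_arm(motion=[{"offset": [-1,-1,15],"roll": 0,"hand": 20},{"offset": [-1,-1,30],"roll": 0,"hand": 20},{"offset": [-1,-1,40],"roll": 0,"hand": 20},{"offset": [-1,-1,50],"roll": 0,"hand": 20},{"offset": [-1,-1,60],"roll": 0,"hand": 20},{"offset": [-1,-1,72],"roll": 0,"hand": 20},{"offset": [-1,-1,84],"roll": 0,"hand": 20},{"offset": [-1,-1,96],"roll": 0,"hand": 20},{"offset": [-1,-1,108],"roll": 0,"hand": 20},{"offset": [-1,-1,118],"roll": 0,"hand": 20},{"offset": [-1,-1,126],"roll": 0,"hand": 20},{"offset": [-1,-1,129],"roll": 0,"hand": 20},{"offset": [-1,-1,130],"roll": 0,"hand": 20},{"offset": [-1,-1,130],"roll": 0,"hand": 20}])

```text
clock: 11.63
tool_pos: [0.5868, 0.1385, 0.0606]
orientation: [-180.0, -0.0, -90.0]
force: [0.2, 0.0, -1.6]
opening: 0.0395
```

Request:
jog_arm(motion=[{"offset": [0,0,0],"roll": 0,"hand": 80},{"offset": [0,0,0],"roll": 0,"hand": 80},{"offset": [0,0,0],"roll": 0,"hand": 80},{"offset": [0,0,0],"roll": 0,"hand": 80},{"offset": [0,0,-20],"roll": 0,"hand": 80},{"offset": [0,0,-50],"roll": 0,"hand": 80},{"offset": [0,0,-85],"roll": 0,"hand": 80},{"offset": [0,0,-120],"roll": 0,"hand": 80},{"offset": [5,20,-149],"roll": 0,"hand": 80},{"offset": [15,50,-149],"roll": 0,"hand": 80},{"offset": [28,85,-149],"roll": 0,"hand": 80},{"offset": [40,120,-149],"roll": 0,"hand": 80},{"offset": [52,151,-149],"roll": 0,"hand": 80},{"offset": [52,151,-149],"roll": 0,"hand": 80},{"offset": [52,151,-149],"roll": 0,"hand": 80}])

```text
clock: 12.88
tool_pos: [0.4346, 0.086, 0.2107]
orientation: [-179.9, 0.1, -90.0]
force: [0.3, 0.9, 0.6]
opening: 0.0801
```

```bash
cat >> h.py <<'E'
def ring(f,p,z,rad,win=90):
    """Hough circles of radius rad (m) near expected world p at height z in saved picture f"""
    c=w2px(f,[p[0],p[1],z]);e=w2px(f,[p[0]+rad,p[1],z]);r=abs(e[0]-c[0])
    g=cv2.imread(f'pics/{f}.png',0);x0=max(0,int(c[0]-win));y0=max(0,int(c[1]-win));g=g[y0:int(c[1]+win),x0:int(c[0]+win)]
    g=cv2.GaussianBlur(cv2.resize(g,None,fx=3,fy=3,interpolation=cv2.INTER_CUBIC),(0,0),3)
    h=cv2.HoughCircles(g,cv2.HOUGH_GRADIENT_ALT,1.5,20,param1=60,param2=.6,minRadius=int(r*2.6),maxRadius=int(r*3.4))
    print('expect px',c,'r',r.round(1))
    for u,v,q in ([] if h is None else h[0][:4]): print('found',px2w(f,x0+u/3,y0+v/3,z),'r',round(q/3,1))
E
python3 - <<'E'
from h import *
snap('wrist','w4')
for r in(.027,.013):ring('w4',(.436,.0857),.008,r)
E
```

```text
expect px [322.2 175.4] r 24.6
found [0.4368 0.0847 0.008 ] r 24.7
expect px [322.2 175.4] r 11.8
found [0.4362 0.0858 0.008 ] r 11.5
```

Request:
jog_arm(motion=[{"offset": [0,-1,30],"roll": 0,"hand": 75},{"offset": [0,-1,65],"roll": 0,"hand": 75},{"offset": [0,-1,100],"roll": 0,"hand": 75},{"offset": [0,-1,135],"roll": 0,"hand": 75},{"offset": [0,-1,165],"roll": 0,"hand": 75},{"offset": [0,-1,185],"roll": 0,"hand": 75},{"offset": [0,-1,194],"roll": 0,"hand": 75},{"offset": [0,-1,197.5],"roll": 0,"hand": 75},{"offset": [0,-1,197.5],"roll": 0,"hand": 75},{"offset": [0,-1,197.5],"roll": 0,"hand": 40},{"offset": [0,-1,197.5],"roll": 0,"hand": 40},{"offset": [0,-1,197.5],"roll": 0,"hand": 40},{"offset": [0,-1,197.5],"roll": 0,"hand": 40},{"offset": [0,-1,197.5],"roll": 0,"hand": 40},{"offset": [0,-1,197.5],"roll": 0,"hand": 40},{"offset": [0,-1,197.5],"roll": 0,"hand": 40},{"offset": [0,-1,197.5],"roll": 0,"hand": 40}])

```text
clock: 14.35
tool_pos: [0.4367, 0.0865, 0.0121]
orientation: [-180.0, 0.0, -90.0]
force: [0.3, -0.2, -0.1]
opening: 0.0522
```

Request:
jog_arm(motion=[{"offset": [0,0,-15],"roll": 0,"hand": 40},{"offset": [0,0,-45],"roll": 0,"hand": 40},{"offset": [0,0,-80],"roll": 0,"hand": 40},{"offset": [0,0,-115],"roll": 0,"hand": 40},{"offset": [-6,-15,-140],"roll": 0,"hand": 40},{"offset": [-15,-40,-150],"roll": 0,"hand": 40},{"offset": [-25,-70,-150],"roll": 0,"hand": 40},{"offset": [-35,-100,-150],"roll": 0,"hand": 40},{"offset": [-45,-128,-150],"roll": 0,"hand": 40},{"offset": [-51,-145,-150],"roll": 0,"hand": 40},{"offset": [-53,-149.5,-150],"roll": 0,"hand": 40},{"offset": [-53,-149.5,-150],"roll": 0,"hand": 40},{"offset": [-53,-149.5,-150],"roll": 0,"hand": 40}])

```text
clock: 15.43
tool_pos: [0.5853, 0.1391, 0.1614]
orientation: [179.9, -0.0, -90.0]
force: [-0.4, -0.4, 0.1]
opening: 0.0517
```

```bash
python3 - <<'E'
from h import *
o=ctrl.get_obs();print(o['tool_pos'],o['opening']);snap('wrist','w5')
p=o['tool_pos']
ring('w5',p,p[2]-.004,.013);ring('w5',p,p[2]-.004,.027)
i=cv2.imread('pics/w5.png')[120:330,200:450];cv2.imwrite('pics/w5c.png',cv2.resize(i,None,fx=2.4,fy=2.4,interpolation=cv2.INTER_CUBIC))
E
```

```text
[0.58531896 0.13914425 0.16142968] 0.051731705383152735
expect px [323.1 261.6] r 25.1
found [0.5849 0.1371 0.1574] r 24.6
found [0.5861 0.1107 0.1574] r 25.5
expect px [323.1 261.6] r 52.2
```

View pics/w5c.png

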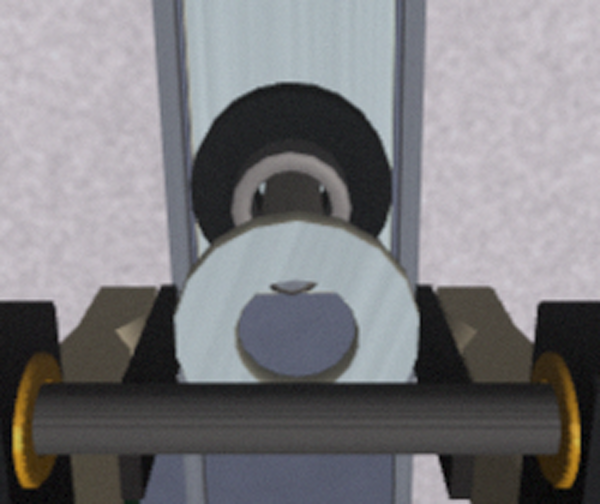

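```bash
python3 - <<'E'
from h import *
print(px2w('w5',200+292/2.4,120+293.5/2.4,.118), px2w('w5',200+297/2.4,120+(222)/2.4,.1574),px2w('w5',200+297/2.4,120+325/2.4,.1574))
E
```

```text
[0.5862 0.1461 0.118 ] [0.585  0.1123 0.1574] [0.585  0.1356 0.1574]
```

Request:
jog_arm(motion=[{"offset": [-1.5,-1.2,10],"roll": 0,"hand": 40},{"offset": [-1.5,-1.2,20],"roll": 0,"hand": 40},{"offset": [-1.5,-1.2,30],"roll": 0,"hand": 40},{"offset": [-1.5,-1.2,40],"roll": 0,"hand": 40},{"offset": [-1.5,-1.2,50],"roll": 0,"hand": 40},{"offset": [-1.5,-1.2,62],"roll": 0,"hand": 40},{"offset": [-1.5,-1.2,72],"roll": 0,"hand": 40},{"offset": [-1.5,-1.2,79],"roll": 0,"hand": 40},{"offset": [-1.5,-1.2,81.5],"roll": 0,"hand": 40},{"offset": [-1.5,-1.2,81.5],"roll": 0,"hand": 40},{"offset": [-1.5,-1.2,81.5],"roll": 0,"hand": 40}])

```text
clock: 16.4
tool_pos: [0.5876, 0.1411, 0.0807]
orientation: [-180.0, -0.0, -90.0]
force: [-0.6, -0.3, 0.5]
opening: 0.0519
```

Request:
jog_arm(motion=[{"offset": [0,0,1.5],"roll": 0,"hand": 40},{"offset": [0,0,1.5],"roll": 0,"hand": 60},{"offset": [0,0,1.5],"roll": 0,"hand": 75},{"offset": [0,0,1.5],"roll": 0,"hand": 75},{"offset": [0,0,1.5],"roll": 0,"hand": 75},{"offset": [0,0,-15],"roll": 0,"hand": 75},{"offset": [0,0,-45],"roll": 0,"hand": 75},{"offset": [0,0,-80],"roll": 0,"hand": 75},{"offset": [0,10,-115],"roll": 0,"hand": 75},{"offset": [-10,35,-130],"roll": 0,"hand": 75},{"offset": [-20,70,-130],"roll": 0,"hand": 75},{"offset": [-30,105,-130],"roll": 0,"hand": 75},{"offset": [-40,140,-130],"roll": 0,"hand": 75},{"offset": [-46,161,-130],"roll": 0,"hand": 75},{"offset": [-46,161,-130],"roll": 0,"hand": 75},{"offset": [-46,161,-130],"roll": 0,"hand": 75}])

```text
clock: 17.73
tool_pos: [0.4257, 0.1875, 0.2114]
orientation: [-179.9, 0.1, -89.9]
force: [0.9, 0.3, 0.6]
opening: 0.075
```

```bash
python3 - <<'E'
from h import *
print(ctrl.get_obs()['tool_pos']);snap('wrist','w6')
for r in(.027,.013):ring('w6',(.4249,.187),.008,r)
E
```

```text
[0.42567698 0.18749682 0.21143039]
expect px [324.  175.2] r 24.5
found [0.4249 0.1868 0.008 ] r 24.5
expect px [324.  175.2] r 11.8
found [0.4255 0.1896 0.008 ] r 11.6
```

Request:
jog_arm(motion=[{"offset": [0,0.5,30],"roll": 0,"hand": 75},{"offset": [0,0.5,65],"roll": 0,"hand": 75},{"offset": [0,0.5,100],"roll": 0,"hand": 75},{"offset": [0,0.5,135],"roll": 0,"hand": 75},{"offset": [0,0.5,165],"roll": 0,"hand": 75},{"offset": [0,0.5,185],"roll": 0,"hand": 75},{"offset": [0,0.5,194],"roll": 0,"hand": 75},{"offset": [0,0.5,197.5],"roll": 0,"hand": 75},{"offset": [0,0.5,197.5],"roll": 0,"hand": 75},{"offset": [0,0.5,197.5],"roll": 0,"hand": 40},{"offset": [0,0.5,197.5],"roll": 0,"hand": 40},{"offset": [0,0.5,197.5],"roll": 0,"hand": 40},{"offset": [0,0.5,197.5],"roll": 0,"hand": 40},{"offset": [0,0.5,197.5],"roll": 0,"hand": 40},{"offset": [0,0.5,197.5],"roll": 0,"hand": 40},{"offset": [0,0.5,197.5],"roll": 0,"hand": 40},{"offset": [0,0.5,197.5],"roll": 0,"hand": 40}])

```text
clock: 19.2
tool_pos: [0.4263, 0.1876, 0.0139]
orientation: [-179.9, 0.1, -90.0]
force: [-1.3, -1.3, 7.4]
opening: 0.0525
```

Request:
jog_arm(motion=[{"offset": [0,0,-15],"roll": 0,"hand": 40},{"offset": [0,0,-45],"roll": 0,"hand": 40},{"offset": [0,0,-80],"roll": 0,"hand": 40},{"offset": [0,0,-115],"roll": 0,"hand": 40},{"offset": [4,-15,-140],"roll": 0,"hand": 40},{"offset": [12,-42,-150],"roll": 0,"hand": 40},{"offset": [22,-75,-150],"roll": 0,"hand": 40},{"offset": [32,-108,-150],"roll": 0,"hand": 40},{"offset": [41,-138,-150],"roll": 0,"hand": 40},{"offset": [46,-155,-150],"roll": 0,"hand": 40},{"offset": [47,-160.5,-150],"roll": 0,"hand": 40},{"offset": [47,-160.5,-150],"roll": 0,"hand": 40},{"offset": [47,-160.5,-150],"roll": 0,"hand": 40}])

```text
clock: 20.28
tool_pos: [0.5856, 0.1399, 0.1627]
orientation: [179.9, -0.0, -90.0]
force: [-0.7, 0.1, 0.1]
opening: 0.0523
```

```bash
python3 - <<'E'
from h import *
o=ctrl.get_obs();print(o['tool_pos'],o['opening'],o['force']);snap('wrist','w7')
p=o['tool_pos']
ring('w7',p,p[2]-.004,.013)
a=[cv2.imread(f'pics/{f}.png')[150:330,250:400] for f in('w5','w7')]
cv2.imwrite('pics/w7c.png',cv2.resize(cv2.hconcat(a),None,fx=2.6,fy=2.6,interpolation=cv2.INTER_CUBIC))
E
```

```text
[0.58560116 0.13990916 0.16268554] 0.0523385329784613 [-0.67185739  0.05275958  0.09120799]
expect px [323.1 261.6] r 25.1
```

View pics/w7c.png

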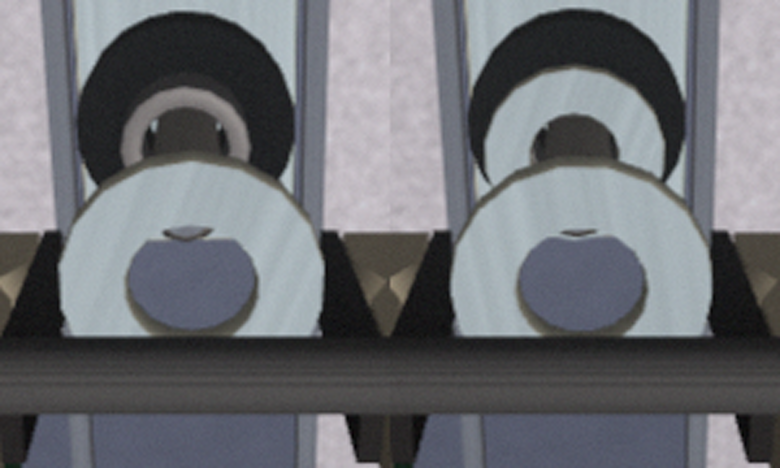

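Request:
jog_arm(motion=[{"offset": [0,-1,10],"roll": 0,"hand": 40},{"offset": [0,-1,20],"roll": 0,"hand": 40},{"offset": [0,-1,30],"roll": 0,"hand": 40},{"offset": [0,-1,40],"roll": 0,"hand": 40},{"offset": [0,-1,50],"roll": 0,"hand": 40},{"offset": [0,-1,60],"roll": 0,"hand": 40},{"offset": [0,-1,68],"roll": 0,"hand": 40},{"offset": [0,-1,73],"roll": 0,"hand": 40},{"offset": [0,-1,75],"roll": 0,"hand": 40},{"offset": [0,-1,75],"roll": 0,"hand": 40}])

```text
clock: 21.17
tool_pos: [0.5873, 0.1399, 0.0881]
orientation: [180.0, -0.0, -90.0]
force: [-0.5, 0.2, -0.9]
opening: 0.0518
```

Request:
jog_arm(motion=[{"offset": [0,0,1],"roll": 0,"hand": 60},{"offset": [0,0,1],"roll": 0,"hand": 75},{"offset": [0,0,1],"roll": 0,"hand": 75},{"offset": [0,0,1],"roll": 0,"hand": 75},{"offset": [0,0,-15],"roll": 0,"hand": 75},{"offset": [0,0,-45],"roll": 0,"hand": 75},{"offset": [0,0,-80],"roll": 0,"hand": 75},{"offset": [15,0,-115],"roll": 0,"hand": 75},{"offset": [45,0,-150],"roll": 0,"hand": 75},{"offset": [80,0,-180],"roll": 0,"hand": 75},{"offset": [115,0,-180],"roll": 0,"hand": 75},{"offset": [150,0,-180],"roll": 0,"hand": 75},{"offset": [185,8,-180],"roll": 0,"hand": 75},{"offset": [220,8,-180],"roll": 0,"hand": 75},{"offset": [255,8,-180],"roll": 0,"hand": 75},{"offset": [285,8,-180],"roll": 0,"hand": 75},{"offset": [300,8,-180],"roll": 0,"hand": 75},{"offset": [300,8,-180],"roll": 0,"hand": 75},{"offset": [300,8,-180],"roll": 0,"hand": 75}])

```text
clock: 22.75
tool_pos: [0.5792, -0.1608, 0.2678]
orientation: [180.0, 0.0, -90.1]
force: [-0.6, 0.1, -0.3]
opening: 0.0753
```

```bash
python3 - <<'E'
from h import *
print(ctrl.get_obs()['tool_pos']);snap('wrist','w8')
print('tin',px2w('top0',200+637/3.8,125+52/3.8,.08))
ring('w8',(.578,-.185),.008,.027);ring('w8',(.578,-.185),.008,.013);ring('w8',(.437,-.191),.008,.031);ring('w8',(.5713,-.3145),.05,.022)
E
```

```text
[ 0.57918611 -0.16083296  0.26783288]
tin [ 0.7184 -0.2124  0.08  ]
expect px [323.9 146.8] r 21.6
found [ 0.5792 -0.1817  0.008 ] r 21.9
expect px [323.9 146.8] r 10.4
expect px [437.6 141.7] r 25.0
found [ 0.4393 -0.1882  0.008 ] r 25.1
expect px [330.5  23.4] r 21.8
found [ 0.5718 -0.3121  0.05  ] r 22.4
found [ 0.5733 -0.303   0.05  ] r 19.7
```

View pics/w8.png

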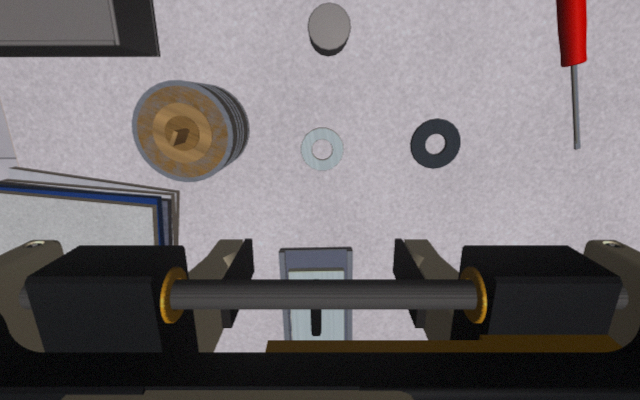

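Request:
jog_arm(motion=[{"offset": [10,0,10],"roll": -0.1,"hand": 75},{"offset": [21,0,30],"roll": -0.2,"hand": 75},{"offset": [21,0,50],"roll": -0.3,"hand": 75},{"offset": [21,0,57],"roll": -0.4,"hand": 75},{"offset": [21,0,57],"roll": -0.5,"hand": 75},{"offset": [21,0,57],"roll": -0.6,"hand": 75},{"offset": [21,0,57],"roll": -0.7,"hand": 75},{"offset": [21,0,57],"roll": -0.7,"hand": 75},{"offset": [21,0,57],"roll": -0.7,"hand": 75},{"offset": [21,0,57],"roll": -0.7,"hand": 75}])

```text
clock: 23.63
tool_pos: [0.5795, -0.1802, 0.2112]
orientation: [-180.0, -0.0, -50.0]
force: [-0.1, -0.3, 0.4]
opening: 0.0752
```

```bash
python3 - <<'E'
from h import *
o=ctrl.get_obs();print(o['tool_pos'],o['orientation'][2]);snap('wrist','w9')
for r in(.027,.013):ring('w9',(.579,-.182),.008,r)
E
```

```text
[ 0.57952242 -0.18024943  0.21118387] -50.023599705653105
expect px [324.2 175. ] r 19.0
found [ 0.5872 -0.1838  0.008 ] r 18.9
expect px [324.2 175. ] r 9.1
```

```bash
python3 - <<'E'
s=open('h.py').read()
s=s.replace("e=w2px(f,[p[0]+rad,p[1],z]);r=abs(e[0]-c[0])","d=np.load(f'pics/{f}.npz');r=d['K'][0,0]*rad/(np.linalg.inv(d['T'])@[p[0],p[1],z,1])[2]")
open('h.py','w').write(s)
from h import *
for r in(.027,.013):ring('w9',(.579,-.182),.008,r)
E
```

```text
expect px [324.2 175. ] r 24.5
found [ 0.5804 -0.1807  0.008 ] r 25.0
expect px [324.2 175. ] r 11.8
found [ 0.5806 -0.1827  0.008 ] r 13.0
found [ 0.5806 -0.1827  0.008 ] r 10.5
```

Request:
jog_arm(motion=[{"offset": [1,0,30],"roll": 0,"hand": 75},{"offset": [1,0,65],"roll": 0,"hand": 75},{"offset": [1,0,100],"roll": 0,"hand": 75},{"offset": [1,0,135],"roll": 0,"hand": 75},{"offset": [1,0,165],"roll": 0,"hand": 75},{"offset": [1,0,185],"roll": 0,"hand": 75},{"offset": [1,0,194],"roll": 0,"hand": 75},{"offset": [1,0,197.5],"roll": 0,"hand": 75},{"offset": [1,0,197.5],"roll": 0,"hand": 75},{"offset": [1,0,197.5],"roll": 0,"hand": 40},{"offset": [1,0,197.5],"roll": 0,"hand": 40},{"offset": [1,0,197.5],"roll": 0,"hand": 40},{"offset": [1,0,197.5],"roll": 0,"hand": 40},{"offset": [1,0,197.5],"roll": 0,"hand": 40},{"offset": [1,0,197.5],"roll": 0,"hand": 40},{"offset": [1,0,197.5],"roll": 0,"hand": 40},{"offset": [1,0,197.5],"roll": 0,"hand": 40}])

```text
clock: 25.1
tool_pos: [0.5807, -0.1818, 0.0147]
orientation: [-179.9, -0.1, -49.9]
force: [-0.3, 0.1, 6.4]
opening: 0.0523
```

Request:
jog_arm(motion=[{"offset": [0,0,-15],"roll": 0,"hand": 40},{"offset": [0,0,-45],"roll": 0,"hand": 40},{"offset": [0,0,-80],"roll": 0,"hand": 40},{"offset": [0,0,-115],"roll": 0,"hand": 40},{"offset": [-15,-13,-145],"roll": 0.1,"hand": 40},{"offset": [-40,-35,-149],"roll": 0.2,"hand": 40},{"offset": [-66,-57,-149],"roll": 0.3,"hand": 40},{"offset": [-92,-80,-149],"roll": 0.4,"hand": 40},{"offset": [-118,-103,-149],"roll": 0.5,"hand": 40},{"offset": [-144,-125,-149],"roll": 0.6,"hand": 40},{"offset": [-170,-148,-149],"roll": 0.7,"hand": 40},{"offset": [-196,-171,-149],"roll": 0.7,"hand": 40},{"offset": [-220,-191,-149],"roll": 0.7,"hand": 40},{"offset": [-238,-207,-149],"roll": 0.7,"hand": 40},{"offset": [-243,-211.5,-149],"roll": 0.7,"hand": 40},{"offset": [-243,-211.5,-149],"roll": 0.7,"hand": 40},{"offset": [-243,-211.5,-149],"roll": 0.7,"hand": 40}])

```text
clock: 26.52
tool_pos: [0.5849, 0.1402, 0.1624]
orientation: [180.0, -0.0, -90.0]
force: [0.1, -0.9, -0.5]
opening: 0.0522
```

```bash
python3 - <<'E'
from h import *
o=ctrl.get_obs();print(o['tool_pos'],o['opening'],o['force'],o['orientation'][2]);snap('wrist','w10')
a=[cv2.imread(f'pics/{f}.png')[150:330,250:400] for f in('w7','w10')]
cv2.imwrite('pics/w10c.png',cv2.resize(cv2.hconcat(a),None,fx=2.6,fy=2.6,interpolation=cv2.INTER_CUBIC))
E
```

```text
[0.58489463 0.14022361 0.16242543] 0.05220820231033912 [ 0.13901506 -0.90255883 -0.54306164] -89.95690002346898
```

View pics/w10c.png

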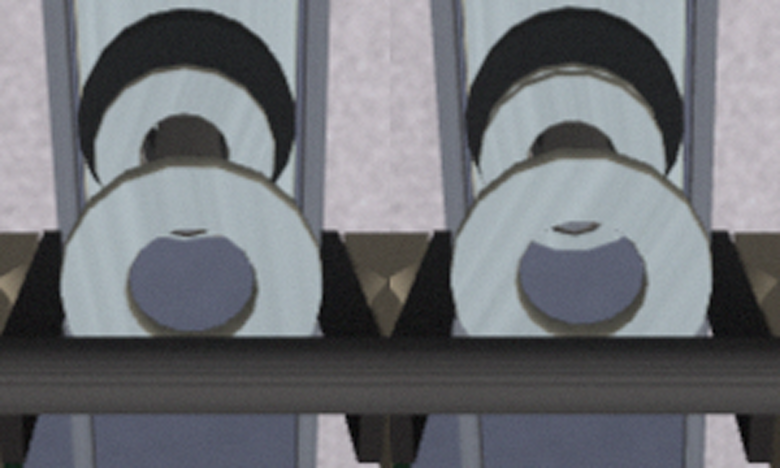

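Request:
jog_arm(motion=[{"offset": [-1.5,-1.2,10],"roll": 0,"hand": 40},{"offset": [-1.5,-1.2,20],"roll": 0,"hand": 40},{"offset": [-1.5,-1.2,30],"roll": 0,"hand": 40},{"offset": [-1.5,-1.2,40],"roll": 0,"hand": 40},{"offset": [-1.5,-1.2,50],"roll": 0,"hand": 40},{"offset": [-1.5,-1.2,59],"roll": 0,"hand": 40},{"offset": [-1.5,-1.2,64],"roll": 0,"hand": 40},{"offset": [-1.5,-1.2,66.5],"roll": 0,"hand": 40},{"offset": [-1.5,-1.2,66.5],"roll": 0,"hand": 40}])

```text
clock: 27.32
tool_pos: [0.5859, 0.1415, 0.0967]
orientation: [179.9, -0.1, -90.0]
force: [-4.9, -1.1, 8.7]
opening: 0.0522
```

Request:
jog_arm(motion=[{"offset": [0,0,0],"roll": 0,"hand": 60},{"offset": [0,0,0],"roll": 0,"hand": 80},{"offset": [0,0,0],"roll": 0,"hand": 80},{"offset": [0,0,0],"roll": 0,"hand": 80},{"offset": [0,0,-15],"roll": 0,"hand": 82},{"offset": [0,0,-45],"roll": 0,"hand": 82},{"offset": [0,0,-80],"roll": 0,"hand": 82},{"offset": [20,5,-110],"roll": 0,"hand": 82},{"offset": [55,20,-114],"roll": 0,"hand": 82},{"offset": [88,37,-114],"roll": 0,"hand": 82},{"offset": [121,54,-114],"roll": 0,"hand": 82},{"offset": [154,71,-114],"roll": 0,"hand": 82},{"offset": [187,88,-114],"roll": 0,"hand": 82},{"offset": [220,104,-114],"roll": 0,"hand": 82},{"offset": [253,120,-114],"roll": 0,"hand": 82},{"offset": [286,133,-114],"roll": 0,"hand": 82},{"offset": [315,143,-114],"roll": 0,"hand": 82},{"offset": [330,147.5,-114],"roll": 0,"hand": 82},{"offset": [330,147.5,-114],"roll": 0,"hand": 82},{"offset": [330,147.5,-114],"roll": 0,"hand": 82}])

```text
clock: 28.98
tool_pos: [0.4386, -0.1889, 0.21]
orientation: [-180.0, 0.0, -90.1]
force: [-0.5, 0.5, 0.4]
opening: 0.082
```

```bash
python3 - <<'E'
from h import *
o=ctrl.get_obs();print(o['tool_pos'],o['orientation'][2],o['opening']);snap('wrist','w11')
for r in(.031,.013):ring('w11',(.439,-.189),.008,r)
E
```

```text
[ 0.43864898 -0.18887135  0.21002895] -90.12684754827839 0.08200937487018492
expect px [322.8 176. ] r 28.2
found [ 0.4404 -0.1885  0.008 ] r 27.8
expect px [322.8 176. ] r 11.8
found [ 0.4388 -0.1879  0.008 ] r 11.2
```

Request:
jog_arm(motion=[{"offset": [0,-1,30],"roll": 0,"hand": 82},{"offset": [0,-1,65],"roll": 0,"hand": 82},{"offset": [0,-1,100],"roll": 0,"hand": 82},{"offset": [0,-1,135],"roll": 0,"hand": 82},{"offset": [0,-1,165],"roll": 0,"hand": 82},{"offset": [0,-1,185],"roll": 0,"hand": 82},{"offset": [0,-1,193],"roll": 0,"hand": 82},{"offset": [0,-1,195.5],"roll": 0,"hand": 82},{"offset": [0,-1,195.5],"roll": 0,"hand": 82},{"offset": [0,-1,195.5],"roll": 0,"hand": 45},{"offset": [0,-1,195.5],"roll": 0,"hand": 45},{"offset": [0,-1,195.5],"roll": 0,"hand": 45},{"offset": [0,-1,195.5],"roll": 0,"hand": 45},{"offset": [0,-1,195.5],"roll": 0,"hand": 45},{"offset": [0,-1,195.5],"roll": 0,"hand": 45},{"offset": [0,-1,195.5],"roll": 0,"hand": 45}])

```text
clock: 30.37
tool_pos: [0.4405, -0.1882, 0.0156]
orientation: [-179.9, -0.0, -90.0]
force: [-1.9, 2.0, 7.0]
opening: 0.0604
```

Request:
jog_arm(motion=[{"offset": [0,0,-15],"roll": 0,"hand": 45},{"offset": [0,0,-45],"roll": 0,"hand": 45},{"offset": [0,0,-80],"roll": 0,"hand": 45},{"offset": [0,0,-115],"roll": 0,"hand": 45},{"offset": [-15,-7,-140],"roll": 0,"hand": 45},{"offset": [-45,-20,-148],"roll": 0,"hand": 45},{"offset": [-78,-35,-148],"roll": 0,"hand": 45},{"offset": [-111,-50,-148],"roll": 0,"hand": 45},{"offset": [-144,-64,-148],"roll": 0,"hand": 45},{"offset": [-177,-79,-148],"roll": 0,"hand": 45},{"offset": [-210,-93,-148],"roll": 0,"hand": 45},{"offset": [-243,-108,-148],"roll": 0,"hand": 45},{"offset": [-276,-123,-148],"roll": 0,"hand": 45},{"offset": [-305,-136,-148],"roll": 0,"hand": 45},{"offset": [-323,-144,-148],"roll": 0,"hand": 45},{"offset": [-328,-146,-148],"roll": 0,"hand": 45},{"offset": [-328,-146,-148],"roll": 0,"hand": 45},{"offset": [-328,-146,-148],"roll": 0,"hand": 45}])

```text
clock: 31.87
tool_pos: [0.5853, 0.1394, 0.1624]
orientation: [180.0, -0.0, -90.0]
force: [-0.0, -1.1, -0.6]
opening: 0.0605
```

```bash
python3 - <<'E'
from h import *
o=ctrl.get_obs();print(o['tool_pos'],o['opening'],o['force'],o['orientation'][2]);snap('wrist','w12')
a=[cv2.imread(f'pics/{f}.png')[150:330,250:400] for f in('w10','w12')]
cv2.imwrite('pics/w12c.png',cv2.resize(cv2.hconcat(a),None,fx=2.6,fy=2.6,interpolation=cv2.INTER_CUBIC))
E
```

```text
[0.58534505 0.13943081 0.16235409] 0.06046637434457844 [-0.02934362 -1.05209416 -0.64055645] -89.99498523766526
```

View pics/w12c.png

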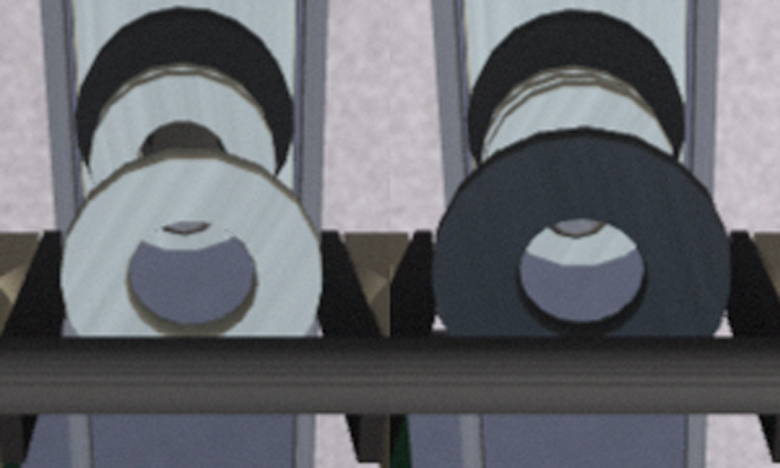

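Request:
jog_arm(motion=[{"offset": [-2,-1.2,10],"roll": 0,"hand": 45},{"offset": [-2,-1.2,20],"roll": 0,"hand": 45},{"offset": [-2,-1.2,30],"roll": 0,"hand": 45},{"offset": [-2,-1.2,40],"roll": 0,"hand": 45},{"offset": [-2,-1.2,49],"roll": 0,"hand": 45},{"offset": [-2,-1.2,54],"roll": 0,"hand": 45},{"offset": [-2,-1.2,57],"roll": 0,"hand": 45},{"offset": [-2,-1.2,57],"roll": 0,"hand": 45}])

```text
clock: 32.58
tool_pos: [0.5868, 0.1415, 0.1057]
orientation: [180.0, -0.1, -90.0]
force: [-2.0, -0.1, 1.5]
opening: 0.0598
```

Request:
jog_arm(motion=[{"offset": [0,0,0.5],"roll": 0,"hand": 60},{"offset": [0,0,0.5],"roll": 0,"hand": 80},{"offset": [0,0,0.5],"roll": 0,"hand": 80},{"offset": [0,0,0],"roll": 0,"hand": 80},{"offset": [0,0,-15],"roll": 0,"hand": 80},{"offset": [0,0,-45],"roll": 0,"hand": 80},{"offset": [0,0,-80],"roll": 0,"hand": 80},{"offset": [20,0,-115],"roll": 0,"hand": 80},{"offset": [58,0,-145],"roll": 0,"hand": 80},{"offset": [97,0,-145],"roll": 0,"hand": 80},{"offset": [136,0,-145],"roll": 0,"hand": 80},{"offset": [175,5,-145],"roll": 0,"hand": 80},{"offset": [214,10,-145],"roll": 0,"hand": 80},{"offset": [253,15,-145],"roll": 0,"hand": 80},{"offset": [292,15,-145],"roll": 0,"hand": 80},{"offset": [331,15,-145],"roll": 0,"hand": 80},{"offset": [370,15,-145],"roll": 0,"hand": 80},{"offset": [409,15,-145],"roll": 0,"hand": 80},{"offset": [440,15,-145],"roll": 0,"hand": 80},{"offset": [453,15,-145],"roll": 0,"hand": 80}])

```text
clock: 34.25
tool_pos: [0.5716, -0.3149, 0.2499]
orientation: [180.0, -0.0, -90.2]
force: [0.2, 0.7, 0.8]
opening: 0.0799
```

Request:
jog_arm(motion=[{"offset": [0,0,0],"roll": 0,"hand": 80},{"offset": [0,0,0],"roll": 0,"hand": 80}])

```text
clock: 34.42
tool_pos: [0.5719, -0.3116, 0.2499]
orientation: [180.0, 0.0, -90.1]
force: [-0.5, 0.0, 0.8]
opening: 0.0799
```

```bash
python3 - <<'E'
from h import *
o=ctrl.get_obs();print(o['tool_pos'],o['orientation'][2],o['opening']);snap('wrist','w13')
ring('w13',(.572,-.312),.05,.022)
i=cv2.imread('pics/w13.png')[100:280,220:420];cv2.imwrite('pics/w13c.png',cv2.resize(i,None,fx=3,fy=3))
E
```

```text
[ 0.57190884 -0.31163802  0.24992116] -90.0986194327624 0.07994499910090364
expect px [322.9 176.2] r 20.2
found [ 0.574  -0.3122  0.05  ] r 19.8
```

Request:
jog_arm(motion=[{"offset": [0.5,-2,30],"roll": 0,"hand": 78},{"offset": [0.5,-2,65],"roll": 0,"hand": 78},{"offset": [0.5,-2,100],"roll": 0,"hand": 78},{"offset": [0.5,-2,130],"roll": 0,"hand": 78},{"offset": [0.5,-2,160],"roll": 0,"hand": 78},{"offset": [0.5,-2,185],"roll": 0,"hand": 78},{"offset": [0.5,-2,205],"roll": 0,"hand": 78},{"offset": [0.5,-2,214],"roll": 0,"hand": 78},{"offset": [0.5,-2,214],"roll": 0,"hand": 78},{"offset": [0.5,-2,214],"roll": 0,"hand": 30},{"offset": [0.5,-2,214],"roll": 0,"hand": 30},{"offset": [0.5,-2,214],"roll": 0,"hand": 30},{"offset": [0.5,-2,214],"roll": 0,"hand": 30},{"offset": [0.5,-2,214],"roll": 0,"hand": 30},{"offset": [0.5,-2,214],"roll": 0,"hand": 30},{"offset": [0.5,-2,214],"roll": 0,"hand": 30},{"offset": [0.5,-2,214],"roll": 0,"hand": 30},{"offset": [0.5,-2,214],"roll": 0,"hand": 30}])

```text
clock: 35.97
tool_pos: [0.5743, -0.3118, 0.0373]
orientation: [-180.0, -0.0, -90.0]
force: [-1.3, 0.6, 6.8]
opening: 0.0437
```

Request:
jog_arm(motion=[{"offset": [0,0,-15],"roll": 0,"hand": 30},{"offset": [0,0,-45],"roll": 0,"hand": 30},{"offset": [0,0,-80],"roll": 0,"hand": 30},{"offset": [0,0,-115],"roll": 0,"hand": 30},{"offset": [-15,-3,-145],"roll": 0,"hand": 30},{"offset": [-48,-8,-160],"roll": 0,"hand": 30},{"offset": [-84,-12,-160],"roll": 0,"hand": 30},{"offset": [-120,-12,-160],"roll": 0,"hand": 30},{"offset": [-156,-12,-160],"roll": 0,"hand": 30},{"offset": [-192,-12,-160],"roll": 0,"hand": 30},{"offset": [-228,-12,-160],"roll": 0,"hand": 30},{"offset": [-264,-12,-160],"roll": 0,"hand": 30},{"offset": [-300,-12,-160],"roll": 0,"hand": 30},{"offset": [-336,-12,-160],"roll": 0,"hand": 30},{"offset": [-372,-12,-160],"roll": 0,"hand": 30},{"offset": [-406,-12,-160],"roll": 0,"hand": 30},{"offset": [-435,-12,-160],"roll": 0,"hand": 30},{"offset": [-450,-12,-160],"roll": 0,"hand": 30},{"offset": [-453,-12,-160],"roll": 0,"hand": 30},{"offset": [-453,-12,-160],"roll": 0,"hand": 30}])

```text
clock: 37.63
tool_pos: [0.5859, 0.1421, 0.1962]
orientation: [180.0, -0.0, -89.9]
force: [0.1, -0.8, -1.3]
opening: 0.0438
```

Request:
jog_arm(motion=[{"offset": [0,0,0],"roll": 0,"hand": 30},{"offset": [0,0,0],"roll": 0,"hand": 30}])

```text
clock: 37.8
tool_pos: [0.586, 0.1402, 0.1965]
orientation: [180.0, -0.0, -90.1]
force: [0.9, 0.4, -1.4]
opening: 0.0433
```

```bash
python3 - <<'E'
from h import *
o=ctrl.get_obs();p=o['tool_pos'];print(p,o['opening'],o['force'],o['orientation'][2]);snap('wrist','w14')
ring('w14',p,p[2]-.037+.05,.022); ring('w14',(.586,.140),.098,.031,120)
i=cv2.imread('pics/w14.png')[120:330,200:450];cv2.imwrite('pics/w14c.png',cv2.resize(i,None,fx=2.4,fy=2.4,interpolation=cv2.INTER_CUBIC))
E
```

```text
[0.58602679 0.14016379 0.19645777] 0.04334330811177584 [ 0.9149129   0.41755052 -1.42639941] -90.06637577617892
expect px [323.2 278.9] r 47.1
expect px [323.1 205.1] r 39.0
found [0.5872 0.126  0.098 ] r 40.2
```

View pics/w14c.png

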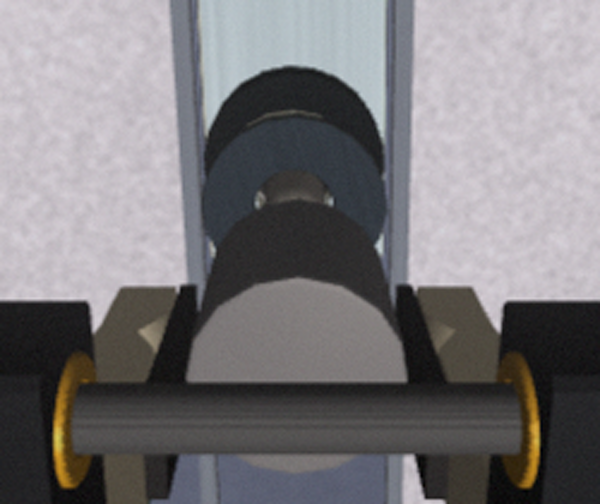

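Request:
jog_arm(motion=[{"offset": [-1,0,10],"roll": 0,"hand": 30},{"offset": [-1,0,20],"roll": 0,"hand": 30},{"offset": [-1,0,30],"roll": 0,"hand": 30},{"offset": [-1,0,38],"roll": 0,"hand": 30},{"offset": [-1,0,46],"roll": 0,"hand": 30},{"offset": [-1,0,53],"roll": 0,"hand": 30},{"offset": [-1,0,58],"roll": 0,"hand": 30},{"offset": [-1,0,60.5],"roll": 0,"hand": 30},{"offset": [-1,0,60.5],"roll": 0,"hand": 30},{"offset": [-1,0,60.5],"roll": 0,"hand": 30}])

```text
clock: 38.68
tool_pos: [0.5859, 0.142, 0.1358]
orientation: [180.0, -0.0, -90.0]
force: [0.3, -3.1, -2.1]
opening: 0.0434
```

Request:
jog_arm(motion=[{"offset": [0,0,0.5],"roll": 0,"hand": 60},{"offset": [0,0,0.5],"roll": 0,"hand": 75},{"offset": [0,0,0.5],"roll": 0,"hand": 75},{"offset": [0,0,0.5],"roll": 0,"hand": 75},{"offset": [0,0,-15],"roll": 0,"hand": 75},{"offset": [0,0,-45],"roll": 0,"hand": 75},{"offset": [0,0,-80],"roll": 0,"hand": 75},{"offset": [0,0,-115],"roll": 0,"hand": 75},{"offset": [0,0,-150],"roll": 0,"hand": 75},{"offset": [0,0,-185],"roll": 0,"hand": 75},{"offset": [0,0,-220],"roll": 0,"hand": 75},{"offset": [-15,0,-255],"roll": 0,"hand": 75},{"offset": [-45,0,-285],"roll": 0,"hand": 75},{"offset": [-78,0,-285],"roll": 0,"hand": 75},{"offset": [-78,0,-285],"roll": 0,"hand": 75},{"offset": [-78,0,-285],"roll": 0,"hand": 75},{"offset": [-78,0,-285],"roll": 0,"hand": 75}])

```text
clock: 40.1
tool_pos: [0.5859, 0.2206, 0.4209]
orientation: [180.0, -0.0, -90.0]
force: [0.2, -0.3, 0.4]
opening: 0.0749
```

```bash
python3 - <<'E'
from h import *
o=ctrl.get_obs();p=o['tool_pos'];print(p,o['force']);snap('wrist','w15')
ring('w15',(.58,.277),.262,.024,120); ring('w15',(.586,.140),.148,.022,120)
i=cv2.imread('pics/w15.png')[60:290,200:450];cv2.imwrite('pics/w15c.png',cv2.resize(i,None,fx=2.6,fy=2.6,interpolation=cv2.INTER_CUBIC))
E
```

```text
[0.58593295 0.2205771  0.42091038] [ 0.19772265 -0.31761114  0.38919204]
expect px [328.8 239.6] r 23.5
found [0.5823 0.2803 0.262 ] r 22.8
found [0.4898 0.3018 0.262 ] r 23.6
found [0.5096 0.3871 0.262 ] r 23.4
expect px [323.   99.5] r 17.8
found [0.5848 0.1417 0.148 ] r 17.5
```

View pics/w15c.png

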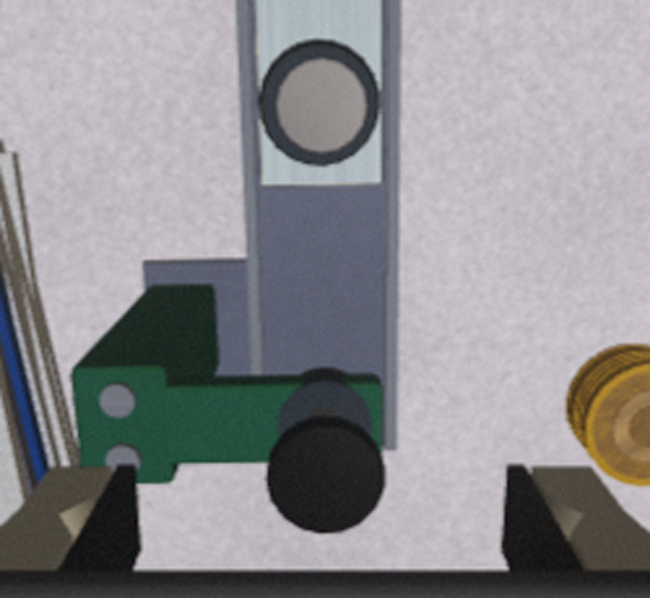

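```bash
python3 - <<'E'
from h import *
P=lambda u,v,z:px2w('w15',200+u/2.6,60+v/2.6,z)
print('arm',P(230,385,.198),P(230,462,.198),'pad',P(326,474,.262),'cap',P(321,104.5,.148),'washer',P(319.5,102,.098),'plate front',P(321,184.5,.024))
E
```

```text
arm [0.6273 0.2645 0.198 ] [0.6285 0.303  0.198 ] pad [0.5835 0.2801 0.262 ] cap [0.5854 0.1408 0.148 ] washer [0.5862 0.1395 0.098 ] plate front [0.5852 0.1891 0.024 ]
```

Request:
jog_arm(motion=[{"offset": [35,0,0],"roll": 0,"hand": 50},{"offset": [75,-2.5,20],"roll": 0,"hand": 50},{"offset": [115,-2.5,50],"roll": 0,"hand": 50},{"offset": [155,-2.5,80],"roll": 0,"hand": 50},{"offset": [190,-2.5,110],"roll": 0,"hand": 50},{"offset": [205,-2.5,140],"roll": 0,"hand": 50},{"offset": [205,-2.5,175],"roll": 0,"hand": 50},{"offset": [205,-2.5,210],"roll": 0,"hand": 50},{"offset": [205,-2.5,245],"roll": 0,"hand": 50},{"offset": [205,-2.5,280],"roll": 0,"hand": 50},{"offset": [205,-2.5,310],"roll": 0,"hand": 50},{"offset": [205,-2.5,335],"roll": 0,"hand": 50},{"offset": [205,-2.5,355],"roll": 0,"hand": 50},{"offset": [205,-2.5,368],"roll": 0,"hand": 50},{"offset": [205,-2.5,368],"roll": 0,"hand": 50},{"offset": [205,-2.5,368],"roll": 0,"hand": 0},{"offset": [205,-2.5,368],"roll": 0,"hand": 0},{"offset": [205,-2.5,368],"roll": 0,"hand": 0},{"offset": [205,-2.5,368],"roll": 0,"hand": 0},{"offset": [205,-2.5,368],"roll": 0,"hand": 0}])

```text
clock: 41.82
tool_pos: [0.5891, 0.0155, 0.0541]
orientation: [-179.9, 0.0, -90.0]
force: [0.9, 0.3, -0.2]
opening: 0.0221
```

Request:
jog_arm(motion=[{"offset": [0,0,0],"roll": 0,"hand": 0},{"offset": [0,0,0],"roll": 0,"hand": 0},{"offset": [0,0,0],"roll": 0,"hand": 0},{"offset": [0,0,0],"roll": 0,"hand": 0},{"offset": [0,0,0],"roll": 0,"hand": 0}])

```text
clock: 42.23
tool_pos: [0.589, 0.0155, 0.0536]
orientation: [-180.0, -0.0, -90.0]
force: [-0.8, 0.3, 5.5]
opening: 0.0119
```

Request:
jog_arm(motion=[{"offset": [-2,0,0],"roll": 0,"hand": 0},{"offset": [-6,0.1,0],"roll": 0,"hand": 0},{"offset": [-12,0.3,0],"roll": 0,"hand": 0},{"offset": [-20,0.4,0],"roll": 0,"hand": 0},{"offset": [-28,0.6,0],"roll": 0,"hand": 0},{"offset": [-36,0.8,0],"roll": 0,"hand": 0},{"offset": [-44,1,0],"roll": 0,"hand": 0},{"offset": [-52,1.2,0],"roll": 0,"hand": 0},{"offset": [-60,1.4,0],"roll": 0,"hand": 0},{"offset": [-68,1.5,0],"roll": 0,"hand": 0},{"offset": [-76,1.7,0],"roll": 0,"hand": 0},{"offset": [-84,1.9,0],"roll": 0,"hand": 0},{"offset": [-92,2.1,0],"roll": 0,"hand": 0},{"offset": [-100,2.3,0],"roll": 0,"hand": 0},{"offset": [-108,2.4,0],"roll": 0,"hand": 0},{"offset": [-116,2.6,0],"roll": 0,"hand": 0},{"offset": [-124,2.8,0],"roll": 0,"hand": 0},{"offset": [-132,3,0],"roll": 0,"hand": 0},{"offset": [-138,3.1,0],"roll": 0,"hand": 0},{"offset": [-141,3.2,0],"roll": 0,"hand": 0}])

```text
clock: 43.9
tool_pos: [0.5864, 0.1567, 0.0536]
orientation: [-179.9, -0.0, -89.9]
force: [4.5, -4.3, 3.0]
opening: 0.0116
```

Request:
jog_arm(motion=[{"offset": [0,0,0],"roll": 0,"hand": 0},{"offset": [0,0,0],"roll": 0,"hand": 0},{"offset": [0,0,0],"roll": 0,"hand": 0}])

```text
clock: 44.15
tool_pos: [0.5864, 0.1572, 0.0536]
orientation: [-179.9, 0.1, -90.0]
force: [3.4, 2.5, 4.2]
opening: 0.0124
```

Request:
jog_arm(motion=[{"offset": [0,0,0],"roll": 0,"hand": 40},{"offset": [0,0,0],"roll": 0,"hand": 40},{"offset": [0,0,0],"roll": 0,"hand": 40},{"offset": [0,0,-10],"roll": 0,"hand": 40},{"offset": [0,0,-40],"roll": 0,"hand": 40},{"offset": [0,0,-75],"roll": 0,"hand": 40},{"offset": [0,0,-115],"roll": 0,"hand": 40},{"offset": [0,0,-155],"roll": 0,"hand": 40},{"offset": [0,0,-195],"roll": 0,"hand": 40},{"offset": [0,0,-235],"roll": 0,"hand": 40},{"offset": [0,0,-275],"roll": 0,"hand": 40},{"offset": [0,0,-315],"roll": 0,"hand": 40},{"offset": [-15,0,-350],"roll": 0,"hand": 40},{"offset": [-45,0,-367],"roll": 0,"hand": 40},{"offset": [-80,0,-367],"roll": 0,"hand": 40},{"offset": [-95,0,-367],"roll": 0,"hand": 40},{"offset": [-95,0,-367],"roll": 0,"hand": 40},{"offset": [-95,0,-367],"roll": 0,"hand": 40},{"offset": [-95,0,-367],"roll": 0,"hand": 40}])

```text
clock: 45.73
tool_pos: [0.585, 0.2508, 0.4197]
orientation: [179.9, -0.1, -90.0]
force: [-0.7, 0.1, -0.0]
opening: 0.0398
```

```bash
python3 - <<'E'
from h import *
o=ctrl.get_obs();p=o['tool_pos'];print(p,o['force'],o['orientation'][2]);snap('wrist','w16');snap('scene','sc1')
ring('w16',(.5823,.2803),.262,.024,120)
print('exp plate back',w2px('w16',(.587,.1205,.024)),'front',w2px('w16',(.583,.331,.024)))
a=cv2.resize(cv2.imread('pics/w16.png')[50:290,230:430],None,fx=2.2,fy=2.2,interpolation=cv2.INTER_CUBIC)
b=cv2.resize(cv2.imread('pics/sc1.png')[120:228,380:460],None,fx=4.4,fy=4.4,interpolation=cv2.INTER_CUBIC)
b=cv2.resize(cv2.imread('pics/sc1.png')[108:228,380:460],(352,528),interpolation=cv2.INTER_CUBIC)
cv2.imwrite('pics/m16.png',cv2.hconcat([a,b]));print(a.shape)
E
```

```text
[0.58500597 0.25078754 0.4197147 ] [-0.67164679  0.09487454 -0.03412858] -89.99169900263483
expect px [325.6 215.3] r 24.1
found [0.5839 0.2795 0.262 ] r 23.7
found [0.5849 0.235  0.262 ] r 22.1
exp plate back [321.5  66.3] front [323.9 196.6]
(528, 440, 3)
```

View pics/m16.png

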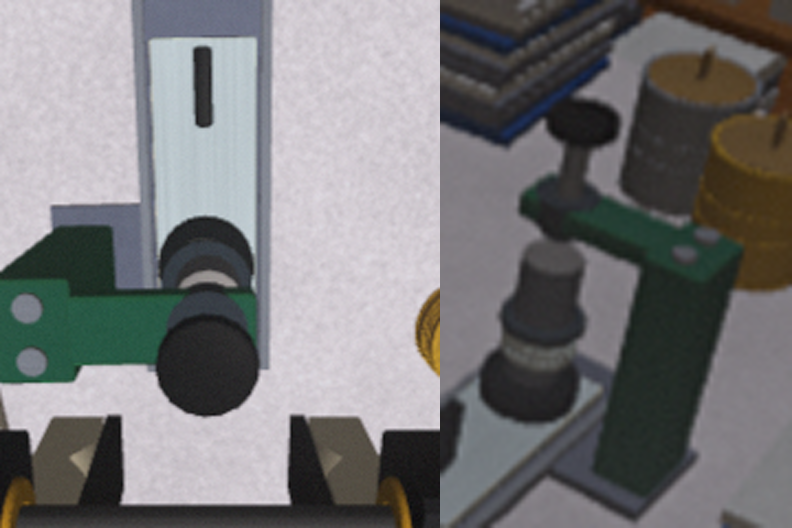

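```bash
python3 - <<'E'
from h import *
P=lambda u,v,z:px2w('w16',230+u/2.2,50+v/2.2,z)
print('plate back',P(203,38.5,.024),'tyre back',P(205,217,.046)+[0,.036,0],'washer back',P(205,238,.098)+[0,.031,0],'pad',P(207.5,366,.262),'arm',P(110,297,.198),P(110,364,.198),'fin',P(203,45.5,.079),P(203,128,.079))
S=lambda u,v,z:px2w('sc1',380+(u-440)/4.4,108+v/4.4,z)
print('scene pad',S(582,121,.262),'cap',S(555,254,.148),'base flange',S(567,193,.198))
for p in [(.583,.2805,z) for z in(.262,.17,.148,.098)]:
    q=w2px('sc1',p);print(p,440+(q[0]-380)*4.4,(q[1]-108)*4.4)
E
```

```text
plate back [0.5858 0.1222 0.024 ] tyre back [0.5844 0.2807 0.046 ] washer back [0.5845 0.2821 0.098 ] pad [0.5836 0.2815 0.262 ] arm [0.6351 0.2656 0.198 ] [0.6365 0.3034 0.198 ] fin [0.5857 0.1313 0.079 ] [0.5858 0.1818 0.079 ]
scene pad [0.589  0.2701 0.262 ] cap [0.5824 0.2837 0.148 ] base flange [0.5822 0.2835 0.198 ]
(0.583, 0.2805, 0.262) 582.56 112.2
(0.583, 0.2805, 0.17) 558.8 229.67999999999998
(0.583, 0.2805, 0.148) 553.0799999999999 256.08
(0.583, 0.2805, 0.098) 541.2 314.16
```

Request:
jog_arm(motion=[{"offset": [-10,1,0],"roll": 0,"hand": 0},{"offset": [-30,2,20],"roll": 0,"hand": 0},{"offset": [-30,2,50],"roll": 0,"hand": 0},{"offset": [-30,2,80],"roll": 0,"hand": 0},{"offset": [-30,2,105],"roll": 0,"hand": 0},{"offset": [-30,2,125],"roll": 0,"hand": 0},{"offset": [-30,2,135],"roll": 0,"hand": 0},{"offset": [-30,2,140],"roll": 0,"hand": 0},{"offset": [-30,2,140],"roll": 0,"hand": 0},{"offset": [-30,2,140],"roll": 0,"hand": 0}])

```text
clock: 46.67
tool_pos: [0.584, 0.2815, 0.2813]
orientation: [-179.9, 0.0, -90.0]
force: [0.5, 0.2, 0.5]
opening: 0.0006
```

Request:
jog_arm(motion=[{"offset": [0,0,2],"roll": 0,"hand": 0},{"offset": [0,0,4],"roll": 0,"hand": 0},{"offset": [0,0,6],"roll": 0,"hand": 0},{"offset": [0,0,8],"roll": 0,"hand": 0},{"offset": [0,0,10],"roll": 0,"hand": 0},{"offset": [0,0,12],"roll": 0,"hand": 0},{"offset": [0,0,14],"roll": 0,"hand": 0},{"offset": [0,0,16],"roll": 0,"hand": 0},{"offset": [0,0,18],"roll": 0,"hand": 0}])

```text
clock: 47.42
tool_pos: [0.5835, 0.2814, 0.2622]
orientation: [-180.0, 0.0, -90.0]
force: [-0.8, 1.2, 3.6]
opening: 0.0007
```

Request:
jog_arm(motion=[{"offset": [0,0,1.5],"roll": 0,"hand": 0},{"offset": [0,0,3],"roll": 0,"hand": 0},{"offset": [0,0,4.5],"roll": 0,"hand": 0},{"offset": [0,0,6],"roll": 0,"hand": 0},{"offset": [0,0,7.5],"roll": 0,"hand": 0},{"offset": [0,0,8.5],"roll": 0,"hand": 0}])

```text
clock: 47.92
tool_pos: [0.5835, 0.2814, 0.2534]
orientation: [-180.0, 0.0, -90.0]
force: [-0.7, -0.1, 3.5]
opening: 0.0004
```

Request:
jog_arm(motion=[{"offset": [0,0,1],"roll": 0,"hand": 0},{"offset": [0,0,1],"roll": 0,"hand": 0}])

```text
clock: 48.08
tool_pos: [0.5835, 0.2814, 0.2523]
orientation: [-180.0, 0.0, -90.0]
force: [0.8, 1.4, 1.7]
opening: 0.0006
```

Request:
jog_arm(motion=[{"offset": [0,0,1],"roll": 0,"hand": 0},{"offset": [0,0,1],"roll": 0,"hand": 0}])

```text
clock: 48.25
tool_pos: [0.5835, 0.2814, 0.2514]
orientation: [-180.0, 0.0, -90.0]
force: [0.9, 1.4, 2.6]
opening: 0.0009
```

Request:
jog_arm(motion=[{"offset": [0,0,0.7],"roll": 0,"hand": 0},{"offset": [0,0,1],"roll": 0,"hand": 0}])

```text
clock: 48.42
tool_pos: [0.5835, 0.2814, 0.2513]
orientation: [-180.0, 0.0, -90.0]
force: [-2.7, -0.7, 8.5]
opening: 0.0004
```

Request:
jog_arm(motion=[{"offset": [0,0,0.7],"roll": 0,"hand": 0},{"offset": [0,0,1],"roll": 0,"hand": 0}])

```text
clock: 48.58
tool_pos: [0.5836, 0.2814, 0.2512]
orientation: [-179.9, 0.0, -90.0]
force: [-4.7, 0.1, 13.2]
opening: 0.0006
```

Request:
jog_arm(motion=[{"offset": [0,0,0.7],"roll": 0,"hand": 0},{"offset": [0,0,1],"roll": 0,"hand": 0},{"offset": [0,0,1],"roll": 0,"hand": 0}])

```text
clock: 48.83
tool_pos: [0.5836, 0.2814, 0.2512]
orientation: [-179.9, 0.1, -90.0]
force: [-5.6, -0.0, 16.5]
opening: 0.0006
```

Request:
jog_arm(motion=[{"offset": [0,0,-3],"roll": 0,"hand": 0},{"offset": [0,0,-12],"roll": 0,"hand": 0},{"offset": [0,0,-30],"roll": 0,"hand": 0},{"offset": [0,0,-60],"roll": 0,"hand": 0},{"offset": [0,0,-95],"roll": 0,"hand": 0},{"offset": [0,0,-130],"roll": 0,"hand": 0},{"offset": [15,0,-165],"roll": 0,"hand": 0},{"offset": [30,0,-170],"roll": 0,"hand": 0},{"offset": [30,0,-170],"roll": 0,"hand": 0},{"offset": [30,0,-170],"roll": 0,"hand": 0},{"offset": [30,0,-170],"roll": 0,"hand": 0},{"offset": [30,0,-170],"roll": 0,"hand": 0}])

```text
clock: 49.83
tool_pos: [0.5831, 0.2515, 0.417]
orientation: [179.9, -0.1, -90.0]
force: [0.1, 0.2, 0.3]
opening: 0.0004
```

```bash
python3 - <<'E'
from h import *
print(ctrl.get_obs()['tool_pos']);snap('wrist','w17');snap('scene','sc2');snap('top','top2')
for z in(.262,.240):
  print(z);ring('w17',(.583,.281),z,.024,120)
P=cv2.imread('pics/sc2.png',0).astype(int);Q=cv2.imread('pics/sc1.png',0).astype(int)
# scene change: pad shift by template matching, plus column of green gap below arm between plunger and cap
t=Q[133:144,402:423].astype(np.uint8);r=cv2.matchTemplate(P[120:165,390:435].astype(np.uint8),t,cv2.TM_CCOEFF_NORMED)
m=cv2.minMaxLoc(r);print('pad shift px',m[3][0]+390-402,m[3][1]+120-133,m[1])
for y in(.262,.240):print(w2px('sc2',(.583,.281,y)))
# stack/bystander change
d=abs(P-Q);ys,xs=np.where(d>25);print('changed box',[(int(a),int(b)) for a,b in zip(xs,ys) if b>165 and 380<a<460][:10])
T0=cv2.imread('pics/top0.png',0).astype(int);T2=cv2.imread('pics/top2.png',0).astype(int)
n,l,s,c=cv2.connectedComponentsWithStats((abs(T0-T2)>30).astype(np.uint8))
for k in range(1,n):
    if s[k][4]>8:print(s[k],c[k].round(0))
E
```

```text
[0.5830948  0.25153932 0.41696905]
0.262
expect px [322.8 216.2] r 24.3
found [0.5848 0.2735 0.262 ] r 22.5
found [0.5838 0.2356 0.262 ] r 22.3
0.24
expect px [322.8 209.1] r 22.8
found [0.5854 0.2803 0.24  ] r 22.3
found [0.5838 0.2402 0.24  ] r 22.2
pad shift px -1 6 0.869093120098114
[412.5 133.4]
[411.1 140.1]
changed box [(402, 166), (403, 166), (404, 166), (405, 166), (406, 166), (407, 166), (408, 166), (409, 166), (410, 166), (403, 167)]
[  97   60  135  114 7523] [168. 114.]
[   64   123   225   277 18679] [178. 272.]
[306 129   5   6  10] [308. 131.]
[327 130   3   6   9] [328. 133.]
[223 133   5   5  18] [225. 135.]
[316 132  10   8  25] [321. 135.]
[300 137   5   7  13] [302. 140.]
[292 137  52  32 463] [320. 151.]
[291 139   6   7  16] [293. 142.]
[ 43 141  26  49 656] [ 57. 165.]
[282 141   8   3  12] [286. 142.]
[382 140  48  30 411] [409. 154.]
[380 142   5   7  14] [382. 145.]
[118 150   5   4  11] [120. 152.]
[493 153   5   7  11] [495. 156.]
[497 152   7   5  14] [499. 154.]
[390 155  10   7  23] [394. 159.]
[215 156   5   5  19] [217. 158.]
[498 157  11  11  47] [5
[... 2695 characters left out ...]
 9] [416. 311.]
[285 315  19  16  51] [293. 321.]
[  0 316   2   9  14] [  0. 320.]
[  1 316   7  32  73] [  5. 332.]
[327 317   9  13  36] [331. 324.]
[299 320   7   2   9] [302. 320.]
[ 15 322   2   5   9] [ 16. 324.]
[321 325   7   9  33] [324. 328.]
[398 327   7   8  17] [401. 331.]
[ 14 328   2   6  11] [ 15. 331.]
[418 329   4   6  12] [420. 331.]
[331 331   9  13  65] [335. 337.]
[409 330   8   9  21] [412. 335.]
[411 340   7   5  12] [414. 342.]
[  4 347   7   6  31] [  7. 349.]
[ 253  358   74   42 1427] [304. 385.]
[186 362  23  38 550] [199. 377.]
[  0 364   4  24  66] [  1. 373.]
[ 11 378   3  20  23] [ 12. 388.]
[185 394  10   6  37] [190. 397.]
[231 394  10   6  18] [236. 397.]
```

```bash
python3 -c "
from h import *
print(order.close_job())"
```

```text
the job is handed in; nothing more can be done
None
```

The job is done and handed in at about 50 s of the 210 s allowed. The wheel (boss up), all three spacers present, the washer and the hub cap are on the shaft in that order. The carriage is under the press and the plunger is down on the cap.

- **Seating:** before each placing, the wrist view showed the part below sitting around the shaft.
- **Centring:** my estimates put the shaft at y 0.281 to 0.282 m and the plunger at 0.280 to 0.2835 m, so they agree to within 1 to 2 mm.
- **Clamping:** the pad stopped moving with the TCP at z = 0.2512 m while the force rose from about 3 N to 16.5 N. After I backed off, both cameras placed the pad about 22 mm down, which matches the plunger tip resting at the computed cap height of 148 mm.

**What went wrong or stayed uncertain:**
- The first wheel grasp was about 8 mm off and one finger stopped on the boss. I re-measured, re-centred and gripped it again.
- I did not deliberately touch the tins, lid or screwdriver. However, the final before/after comparison from the top camera was too noisy, mostly from the arm and shadows, to confirm that they had not moved.

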